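# Bolt down the vacuum pump cover with a drift pin

## Task

The vacuum pump's cover has swung out of line on its one fitted bolt. Push the drift pin fully home through the cover's larger corner hole to bring the holes into line and leave it in while you fit every bolt from the revolving magazine fully home, each in a bolt hole of its own, turning the magazine by its orange wing handle to bring each bolt to the open front; then pull the pin and stand it back fully down in its holder. Leave the bottle, the spanner and the jar where they are.

Things in the scene. Friction and masses are not known exactly. Their poses are not given: they have to be found in the camera images.
- pump: vacuum pump: blue port block 200 (x) x 170 (y) x 60 mm (origin at the centre of its underside) with a finned motor on its +x side. In this frame, mm: cover's fitted bolt at (-70, -55), pin hole (70, 55), hole_a (70, -55), hole_b (-70, 55), hole_c (0, 55). On it lies the aluminium cover plate, 190 x 160 x 12 mm
- pin_hole (a point): hole for the drift pin in the block, at the corner across from the cover's fitted bolt: its centre at the block's top face, z up, axes along the block's edges; 23.2 mm across, 50 mm deep. The cover has the same hole, at the start swung 5 to 8 mm aside; the cover's top is 12 mm above this point
- hole_a (a point): bolt hole in the blue port block: its centre at the block's top face, z up, axes along the block's edges; 16.8 mm across, 50 mm deep, small chamfer. The cover, lying on the block, has the same hole above it (its top 12 mm above this point)
- hole_b (a point): bolt hole in the blue port block: its centre at the block's top face, z up, axes along the block's edges; 16.8 mm across, 50 mm deep, small chamfer. The cover, lying on the block, has the same hole above it (its top 12 mm above this point)
- hole_c (a point): bolt hole in the blue port block: its centre at the block's top face, z up, axes along the block's edges; 16.8 mm across, 50 mm deep, small chamfer. The cover, lying on the block, has the same hole above it (its top 12 mm above this point)
- cover (a joint): swing of the cover plate about its one fitted bolt (dark steel head at a corner), rad; 0 when all its holes stand exactly over those of the block, positive anticlockwise from above; starts at 0.030 to 0.042. It turns stiffly (about 1 N at the pin hole) and stays where it is left
- pin: drift pin, about 0.2 kg: steel shaft 58 mm long, 22 mm thick, its lower 30 mm tapering to 6 mm, under a red round handle 32 mm across and 45 mm high. Origin at the centre of its pointed end, z up. It starts upright in the holder. Fully home in the pump, the handle's underside rests on the cover
- pin_tip (a point): the centre of the drift pin's pointed end (same as the pin's origin)
- holder: loose aluminium block 90 x 90 x 65 mm, 0.9 kg, that holds the drift pin upright in a hole 27 mm across and 61 mm deep in the middle of its top, the pin's handle resting on the top; origin at the centre of its underside, z up
- holder_mouth (a point): centre of the holder's hole at its top face, 65 mm above its origin
- wing (a point): orange wing handle on the axis of the bolt carrier: a bar 60 mm long (this frame's x), 14 mm thick (y), 34 mm high, its centre here, 137 mm above the bench; grip it across its thickness from above. It turns the carrier endlessly either way, stiffly, and it stays. Five white sockets 100 mm from the axis, one along +x, the rest every 72 degrees; their tops at 75 mm carry the bolt heads
- front (a point): pick point at the magazine's open front: 100 mm from the carrier's axis on the side facing the arm, at socket-top height, 75 mm above the bench; fixed; z up, x points to the carrier's axis. A clear fixed guard 108 to 112 mm above the bench covers the carrier from 60 mm behind this point on: a bolt lifts out only with its socket within about 0.4 rad of this point
- bolt1: thumb bolt (None if absent; 2 or 3 of the four are present): steel shank 14 mm thick, 42 mm long, its last 6 mm tapering to 10 mm, under a yellow round head 34 mm across and 24 mm high; 0.09 kg. Origin at the centre of the shank's lower end, z up. It hangs by its head in a socket of the carrier, with 3 mm of play each way
- bolt2: thumb bolt (None if absent; 2 or 3 of the four are present): steel shank 14 mm thick, 42 mm long, its last 6 mm tapering to 10 mm, under a yellow round head 34 mm across and 24 mm high; 0.09 kg. Origin at the centre of the shank's lower end, z up. It hangs by its head in a socket of the carrier, with 3 mm of play each way
- bolt3: thumb bolt (None if absent; 2 or 3 of the four are present): steel shank 14 mm thick, 42 mm long, its last 6 mm tapering to 10 mm, under a yellow round head 34 mm across and 24 mm high; 0.09 kg. Origin at the centre of the shank's lower end, z up. It hangs by its head in a socket of the carrier, with 3 mm of play each way
- bolt4: thumb bolt (None if absent; 2 or 3 of the four are present): steel shank 14 mm thick, 42 mm long, its last 6 mm tapering to 10 mm, under a yellow round head 34 mm across and 24 mm high; 0.09 kg. Origin at the centre of the shank's lower end, z up. It hangs by its head in a socket of the carrier, with 3 mm of play each way
- solvent: bystander: amber bottle 64 mm across, 150 mm high, origin under its centre
- spanner: bystander: steel spanner 170 mm long lying on the bench
- grease: bystander: white jar 60 mm across, 70 mm high, origin under its centre
Not all that is in view belongs to the job. Leave any pink or white look-alike of the pin alone. What is shaped like the holder but yellow is not meant.

How it is judged:
By the outcome, as a careful person would: the job done as asked, in the order asked, and still so for the second after the job is handed in, with the robot touching nothing.
Of bolt1, bolt2, bolt3, bolt4 only 2 to 3 are there at a start; the rules pass over those that are not, and their reading is None.
At some moment in a run one of holder may be knocked a few centimetres aside while the robot is not near it.
It also fails if it takes over 210 s, if anything falls off the work surface, if the arm or the gripper's body presses on something with over 40 N, if the wrist force passes 120 N, or if a joint passes its speed limit or range.

## Robot

A 6-joint arm with a two-finger parallel gripper is mounted at the origin on the work surface. World frame = base frame: x ahead of the robot, y to its left, z up, the work surface at z = 0. Lengths are in mm, angles in rad, forces in N, time in s.
With the tool pointing down it reaches from about 425 to 950 mm from the base axis. Payload 3.5 kg.
Tool frame: the origin (TCP) lies midway between the tips of the shut fingers; the grasp point (between the pads) lies behind it (hold_point_z is the z of the grasp point in the tool frame, in mm); z points along the fingers, y is the direction in which the jaws open and shut (so a half turn about z gives the same grasp; the last joint's range is limited). The gripper opens to 85 mm and grips with 20 to 120 N. Pads are 22 mm wide; open, the fingers measure 114 mm over their backs; the gripper's body (76 mm by 85 mm) begins 54 mm behind the grasp point. The pads swing forward as they close: fully open they stand 13 mm farther back than shut.
Start: joints at [-1.491, 0.286, 1.577, -0, 1.279, -0.15], TCP at [153.779, -657.235, 231.325] pointing down, gripper open.
Joint ranges: [-2.77, 2.77], [-0.9, 2.22], [0.21, 2.48], [-1.53, 4.67], [0.24, 2.81], [-2.84, 2.84]. Speed limits (rad/s): [2.79, 2.79, 3.14, 3.14, 3.14, 3.14].

## Interface

Orientations are given as a 3x3 rotation matrix whose columns are the frame's x, y, z axes.
In Python, from bench import get_obs, read_camera, camera_info, finish_job, hold_point_z gives the robot as it stands.
- The arm moves only by the shell command python3 -m jog 'ROWS' [FORCE]. ROWS is JSON, a list of rows, each a list of 3 entries, a list of its own where there are three numbers: the turn, a rotation vector about the tool's x, y, z in rad, then the shift along the tool's x, y, z in cm, then the gripper command: -1 is fully open, 1 is shut, values between are in proportion. A call has exactly 10 rows; each row shifts and turns the commanded pose from where the row before left it, along the tool's axes as they then stand; what a row does not reach is not made up. A row lasts 1/8 s, in which the tool goes at most 62.5 mm and 10.7 degrees, less where a joint would pass 70% of its speed; a pose out of reach is approached as far as the arm can. A call with a gripper value outside its range is refused whole. The fingers move at their own pace and stop on an object; FORCE is the grip in N (left out, the last holds). Time passes only in rows, so rows that do not move let the fingers close, or fill a call up. It gives the time, the measured TCP pose, the force and the opening at its end, in the units of the state.
- get_obs(): the state, without advancing time (a new reading comes with each control period).
- read_camera(name): name is "side" or "top"; returns the picture (384x512x3 uint8, red, green, blue); there is no depth.
- camera_info(name): a dict with "camera_matrix" (3x3 intrinsics, pixels), "k1" (the pictures are not rectified: a ray, as slopes to the right and down, at radius r is drawn at 1 + k1 r^2 times it, then the intrinsics apply), "extrinsics" (4x4, takes a point from camera to world coordinates). Camera axes: x right, y down, z forward; pixel columns grow to the right and rows downward; lengths in mm; the calibration is good to about 2 mm. A picture is of the moment at which its call begins. camera_info takes no time and is no camera call.
- finish_job(): hands the job in, once; it reports no verdict.
The state is a dict: "time_s": time; "joint_positions": joint angles; "qvel": joint speeds; "tau": joint torques, N m; "tool_pos": TCP position; "eef_rot": TCP orientation; "ft_force": force on the tool from outside, world axes, zero at the start; "torque": the same for the moment, N m; "finger_gap": finger opening in mm.
Only numpy, scipy, OpenCV 4.12 (cv2) and the standard library are available. Lean on these libraries where they do the work, as an engineer would, in place of code of your own. Each camera call takes 0.05 s, during which the arm holds its last target. There are 200 camera calls.

## Working session

There is one attempt and no reset: what is moved stays moved. The work goes in short steps, Python scripts to look and compute and a shell command to move; the robot and the scene stay as the last step left them, time stands still between calls to the robot, and variables do not carry over. Pictures are saved under pics/ and viewed, about 12 in all and at most 16, crops included, and the job is handed in when it is done.

```bash
ls; mkdir -p pics; python3 - <<'E'
from bench import *
import cv2
o=get_obs(); print(o['tool_pos'],o['eef_rot'],o['finger_gap'],hold_point_z, o['time_s'])
for n in("top","side"):
    i=camera_info(n); print(i)
    cv2.imwrite(f"pics/{n}0.png",cv2.resize(read_camera(n)[:,:,::-1],(800,600),interpolation=cv2.INTER_CUBIC))
E
```

```text
pics
[ 153.69873433 -656.58442252  229.93287594] [[ 9.73724649e-01  2.27728489e-01 -2.07395004e-04]
 [ 2.27728330e-01 -9.73721800e-01  2.37983423e-03]
 [ 3.40011017e-04 -2.36453297e-03 -9.99997147e-01]] 85.44879398945822 -18.700000000000003 0.0
{'camera_matrix': array([[377.48841992,   0.        , 249.88914333],
       [  0.        , 377.48841992, 190.54525165],
       [  0.        ,   0.        ,   1.        ]]), 'k1': -0.06264152826616076, 'extrinsics': array([[ 1.01882476e-02, -9.94878133e-01,  1.00566893e-01,
         4.69112692e+02],
       [-9.99870286e-01, -1.13904421e-02, -1.13872035e-02,
         8.03595917e+01],
       [ 1.24743811e-02, -1.00437833e-01, -9.94865132e-01,
         1.36596792e+03],
       [ 0.00000000e+00,  0.00000000e+00,  0.00000000e+00,
         1.00000000e+00]])}
{'camera_matrix': array([[369.0051581 ,   0.        , 253.06033766],
       [  0.        , 369.0051581 , 191.24861775],
       [  0.        ,   0.        ,   1.        ]]), 'k1': -0.033808989536935355, 'extrinsics': array([[ 9.46541055e-01, -1.95451572e-01,  2.56629528e-01,
         3.04166934e+02],
       [-3.22558019e-01, -5.83433083e-01,  7.45360425e-01,
        -6.82615910e+02],
       [ 4.04429005e-03, -7.88292155e-01, -6.15287837e-01,
         7.28454996e+02],
       [ 0.00000000e+00,  0.00000000e+00,  0.00000000e+00,
         1.00000000e+00]])}
```

View pics/top0.png

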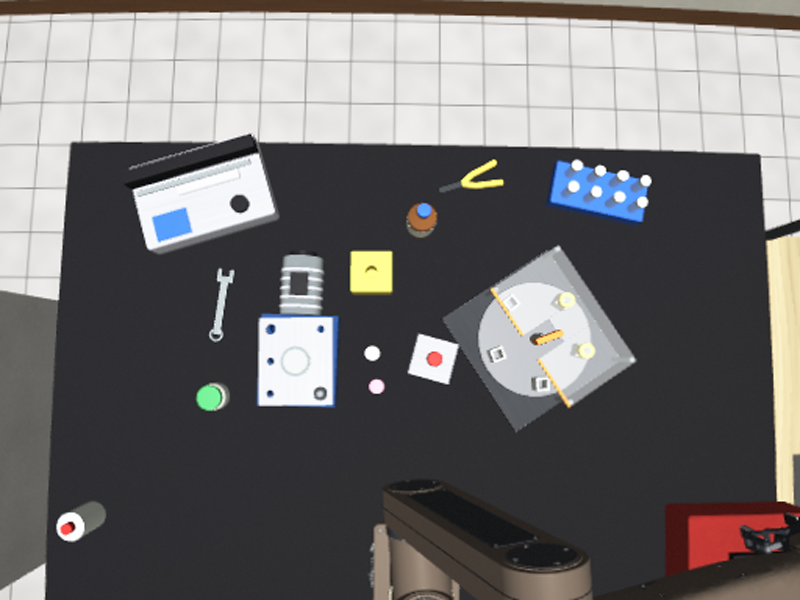

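View pics/side0.png

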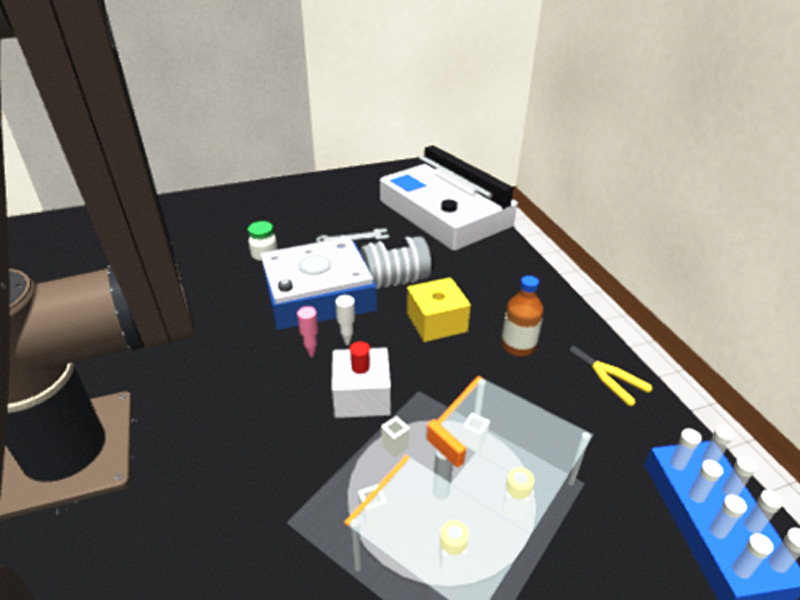

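Top view: the pin is the red handle at (435,358) in the light-coloured holder. Look-alikes are pink (376,386), white (372,353), the red-tipped cylinder (68,526) and the yellow block (372,272), and I reject all four. Two bolts with yellow heads sit at (567,300) and (586,351), and the other three sockets are empty. I'll measure next.

```bash
cat > h.py <<'E'
import numpy as np,cv2
from bench import *
def info(n):
    i=camera_info(n); return i['camera_matrix'],i['k1'],i['extrinsics']
def ray(n,u,v):
    K,k,T=info(n); d=np.array([(u-K[0,2])/K[0,0],(v-K[1,2])/K[1,1]]); s=d.copy()
    for _ in range(20): s=d/(1+k*(s@s))
    return T[:3,3],T[:3,:3]@np.r_[s,1]
def at(n,u,v,z):
    o,d=ray(n,u,v); return o+d*(z-o[2])/d[2]
def proj(n,p):
    K,k,T=info(n); c=T[:3,:3].T@(np.asarray(p,float)-T[:3,3]); s=c[:2]/c[2]; s=s*(1+k*(s@s)); return s*K[0,0]+K[:2,2]
def tri(a,b):
    (o1,d1),(o2,d2)=ray("top",*a),ray("side",*b)
    t=np.linalg.lstsq(np.c_[d1,-d2],o2-o1,rcond=None)[0]; p,q=o1+d1*t[0],o2+d2*t[1]; return (p+q)/2,np.linalg.norm(p-q)
def crop(im,x,y,w,h,f,name,pts=()):
    c=cv2.resize(im[y:y+h,x:x+w,::-1],None,fx=f,fy=f,interpolation=cv2.INTER_CUBIC)
    for u,v in pts: cv2.drawMarker(c,(int((u-x+.5)*f),int((v-y+.5)*f)),(0,255,0),0,10,1)
    cv2.imwrite(name,c)
def blobs(im,lo,hi,minA=8):
    m=cv2.inRange(cv2.cvtColor(im,cv2.COLOR_RGB2HSV),lo,hi); n,l,s,c=cv2.connectedComponentsWithStats(m)
    return [(c[i].round(2),s[i][4]) for i in range(1,n) if s[i][4]>=minA]
R=lambda lo,hi:(lo,hi)
E
python3 - <<'E'
from h import *
np.set_printoptions(precision=1,suppress=True)
t=read_camera("top");s=read_camera("side");cv2.imwrite("pics/t.png",t[:,:,::-1])
for n,im in(("top",t),("side",s)):
    print(n,'red',blobs(im,(0,180,90),(4,255,255)),'or',blobs(im,(8,180,120),(17,255,255)),'yel',blobs(im,(24,40,180),(33,255,255)))
a=cv2.resize(t[195:265,160:222,::-1],None,fx=8,fy=8,interpolation=cv2.INTER_CUBIC)
b=cv2.resize(t[150:282,258:412,::-1],None,fx=4.2,fy=4.2,interpolation=cv2.INTER_CUBIC)
cv2.imwrite("pics/pump.png",a);cv2.imwrite("pics/mag.png",b)
E
```

```text
top red [(array([462.4, 342.1]), np.int32(1304)), (array([509.4, 328.4]), np.int32(8)), (array([ 44., 337.]), np.int32(13))] or [] yel [(array([307.7, 113. ]), np.int32(197)), (array([497.6, 223. ]), np.int32(693)), (array([237.2, 173.6]), np.int32(681)), (array([361.7, 191.8]), np.int32(65)), (array([374.4, 223.9]), np.int32(61)), (array([502.8, 291.7]), np.int32(11)), (array([501.8, 299.6]), np.int32(12)), (array([501.9, 310.5]), np.int32(17)), (array([502.6, 318.3]), np.int32(10))]
side red [(array([230. , 227.4]), np.int32(198))] or [(array([335.8, 197.3]), np.int32(360)), (array([296.9, 249.7]), np.int32(24)), (array([284.9, 286. ]), np.int32(219))] yel [(array([282.1, 196.3]), np.int32(1049)), (array([396.2, 243. ]), np.int32(357)), (array([332.3, 309.8]), np.int32(222)), (array([290. , 344.6]), np.int32(243))]
```

View pics/pump.png

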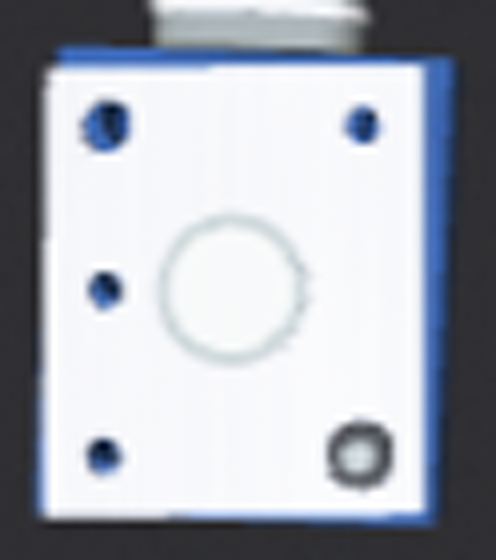

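View pics/mag.png

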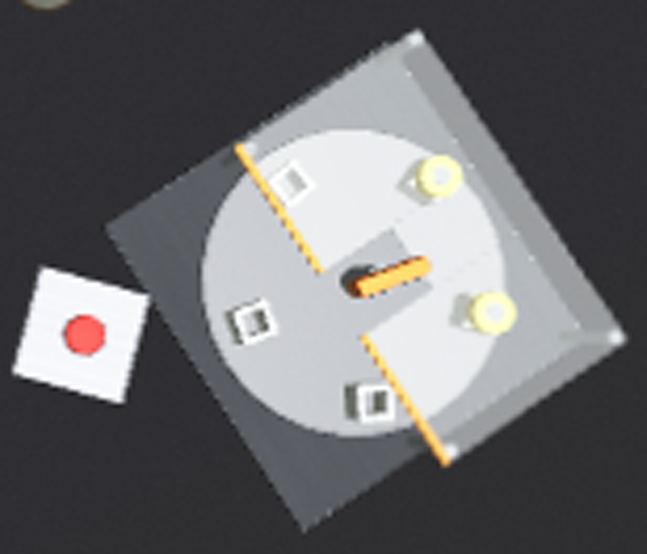

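```bash
cat > m.py <<'E'
from h import *
from scipy.optimize import least_squares
np.set_printoptions(precision=2,suppress=True)
M=lambda p:(258-.5+(p[0]+.5)/4.2,150-.5+(p[1]+.5)/4.2)
P=lambda p:(160-.5+(p[0]+.5)/8,195-.5+(p[1]+.5)/8)
print('wing',at('top',*M((395,277)),154)); 
e=[at('top',*M(p),154)[:2] for p in((357,288),(430,265))]; d=e[1]-e[0]; print('wing ang',np.arctan2(d[1],d[0]),np.linalg.norm(d))
pts=[at('top',*M(p),z)[:2] for p,z in(((292,185),75),((250,322),75),((372,402),75),((440,176),99),((493,313),99))]
for p in pts: print('sock',p)
order=[0,1,2,4,3]
def res(x):
    return np.concatenate([pts[j]-x[:2]-100*np.r_[np.cos(x[2]+sg*k*2*np.pi/5),np.sin(x[2]+sg*k*2*np.pi/5)] for k,j in enumerate(order)])
for sg in(1,-1):
    for a0 in range(6):
        r=least_squares(res,[700,-200,a0]); 
        if r.cost<500: print('axis',r.x,r.cost,r.fun); break
ax=r.x
g=[at('top',*M(p),112)[:2] for p in((238,148),(447,463))]; d=g[0]-g[1]; print('guard edge',g,'normal ang',np.arctan2(d[1],d[0])+np.pi/2)
b=[at('top',*M(p),0)[:2] for p in((108,227),(305,530))]; d=b[0]-b[1]; print('base',b,np.arctan2(d[1],d[0])+np.pi/2)
print('pin top',at('top',*M((85,335)),110)); hc=[at('top',*M(p),65)[:2] for p in((45,267),(150,296),(123,404),(12,374))]; print('holder',np.mean(hc,0),hc)
# cover: fit
cp=[((106,125),(70,55),72),((362,124),(70,-55),72),((105,290),(0,55),72),((103,456),(-70,55),72)]
w=[at('top',*P(p),z)[:2] for p,_,z in cp]; q=[c[1] for c in cp]
f=lambda x:np.concatenate([w[i]-x[:2]-np.array([[np.cos(x[2]),-np.sin(x[2])],[np.sin(x[2]),np.cos(x[2])]])@q[i] for i in range(4)])
r=least_squares(f,[600,200,0]); print('cover',r.x,r.fun,[list(a) for a in w],'bolt',at('top',*P((361,456)),80))
for n,p in(('L-bot',(37,515)),('R-bot',(437,522)),('R-top',(455,60)),('L-top',(58,47))): print(n,at('top',*P(p),60))
E
python3 m.py
```

```text
wing [ 514.09 -263.31  154.  ]
wing ang -1.263097639018042 59.9689963481021
sock [ 591.83 -201.26]
sock [ 479.35 -165.76]
sock [ 415.22 -265.4 ]
sock [ 598.22 -317.17]
sock [ 487.81 -358.51]
axis [ 514.49 -261.62    0.67] 4.831674537754621 [-1.17 -1.57 -0.5   2.05  0.66  0.17  0.44 -0.64  0.57 -0.02]
guard edge [array([ 617.54, -150.01]), array([ 369.17, -314.96])] normal ang 2.1570512025880237
base [array([560.7 , -57.19]), array([ 303.12, -226.62])] 2.152604935966333
pin top [467.7  -28.09 110.  ]
holder [467.54 -29.98] [array([522.91,   1.1 ]), array([499.99, -85.29]), array([411.87, -63.23]), array([435.39,  27.52])]
cover [459.95 272.76   0.02] [ 0.35 -0.01 -0.06  0.17 -0.04 -0.23 -0.24  0.07] [[np.float64(529.2104155577244), np.float64(329.10676040776235)], [np.float64(530.9409198652252), np.float64(219.30566801675468)], [np.float64(458.8369750543735), np.float64(327.51788063833936)], [np.float64(388.64543417003927), np.float64(326.45693353891625)]] bolt [390.53 215.99  80.  ]
L-bot [362.46 356.41  60.  ]
R-bot [361.7  185.06  60.  ]
R-top [559.69 180.91  60.  ]
L-top [563.33 353.3   60.  ]
```

Every fit matches the given sizes (axis-to-socket residuals under 2 mm, cover holes 0.3 mm):
- **Pin:** (467.7,-28).
- **Magazine:** axis (514.5,-261.6), front about (459,-178). The bolts stand at 4.44 and 5.70 rad, and the front is at 2.155 rad.
- **Pump:** block yaw about -0.019, pin hole about (533,324).

I'll move over the pin.

```bash
python3 -m jog '[[[0,0,0],[4.5,-3.9,0],-1],[[0,0,0],[4.5,-4.1,0],-1],[[0,0,0],[4.5,-4.1,0],-1],[[0,0,0],[4.5,-4.1,0],-1],[[0,0,0],[4.0,-4.7,0],-1],[[0,0,0],[4.0,-4.7,0],-1],[[0,0,0],[3.8,-4.8,0],-1],[[0,0,0],[3.8,-4.8,0],-1],[[0,0,0],[3.7,-4.8,0],-1],[[0,0,0],[3.6,-4.8,0],-1]]' 60
python3 -m jog '[[[0,0,0],[2.0,-4.6,1.5],-1],[[0,0,0],[2.0,-4.6,1.5],-1],[[0,0,0],[0,0,1.5],-1],[[0,0,0],[0,0,1.5],-1],[[0,0,0],[0,0,0],-1],[[0,0,0],[0,0,0],-1],[[0,0,0],[0,0,0],-1],[[0,0,0],[0,0,0],-1],[[0,0,0],[0,0,0],-1],[[0,0,0],[0,0,0],-1]]'
cat >> h.py <<'E'
def togo(x,y,z,yaw=None):
    "shift (cm) and turn still to go, in tool axes"
    o=get_obs(); d=o['eef_rot'].T@(np.r_[x,y,z]-o['tool_pos']); R=o['eef_rot']; psi=np.arctan2(R[1,0],R[0,0])
    print('tcp',o['tool_pos'].round(1),'yaw x',psi.round(3),'zdir',R[:,2].round(4),'shift cm',(d/10).round(2),'turn z',None if yaw is None else round((psi-yaw+np.pi)%(2*np.pi)-np.pi,3),'q6',o['joint_positions'][5].round(2),'F',o['ft_force'].round(1),'gap',o['finger_gap'].round(1),'t',o['time_s'])
E
python3 -c "
from h import *
togo(467.7,-28.1,72)"
```

```text
time_s: 1.45
tool_pos: [450.4, -125.9, 231.5]
eef_rot: [[0.974, 0.228, 0.001], [0.228, -0.974, -0.0], [0.001, 0.001, -1.0]]
ft_force: [0.4, -0.1, 0.4]
finger_gap: 85.2
time_s: 2.7
tool_pos: [468.0, -29.2, 171.4]
eef_rot: [[0.974, 0.228, 0.0], [0.228, -0.974, -0.0], [0.0, 0.0, -1.0]]
ft_force: [0.6, 0.6, 0.1]
finger_gap: 85.5Traceback (most recent call last):
  File "<string>", line 3, in <module>
    togo(467.7,-28.1,72)
    ~~~~^^^^^^^^^^^^^^^^
  File "h.py", line 27, in togo
    print('tcp',o['tool_pos'].round(1),'yaw x',psi.round(3),'zdir',R[:,2].round(4),'shift cm',(d/10).round(2),'turn z',None if yaw is None else round((psi-yaw+np.pi)%(2*np.pi)-np.pi,3),'q6',o['joint_positions'][5].round(2),'F',o['ft_force'].round(1),'gap',o['finger_gap'].round(1),'t',o['time_s'])
                                                                                                                                                                                                                                                                ^^^^^^^^^^^^^^^^^^^^^
AttributeError: 'float' object has no attribute 'round'
```

```bash
sed -i "s/o\['finger_gap'\].round(1)/round(o['finger_gap'],1)/" h.py; python3 -c "
from h import *
togo(467.7,-28.1,72)
im=read_camera('side'); print(blobs(im,(0,180,90),(4,255,255)), proj('side',(467.7,-28.1,87)),proj('side',(467.7,-28.1,110)),proj('side',(467.7,-28.1,65)))
crop(im,170,120,150,160,4,'pics/s1.png',[proj('side',(467.7,-28.1,110)),proj('side',get_obs()['tool_pos'])])"
```

```text
tcp [468.  -29.2 171.4] yaw x 0.23 zdir [ 1.e-04 -0.e+00 -1.e+00] shift cm [-0.01 -0.11  9.94] turn z None q6 1.06 F [0.6 0.6 0.1] gap 85.5 t 2.7
[(array([ 81.27, 111.54]), np.int32(26)), (array([230.1 , 227.55]), np.int32(199))] [229.5528682  227.88249137] [229.22254555 221.10944772] [229.85991463 234.16763559]
```

View pics/s1.png

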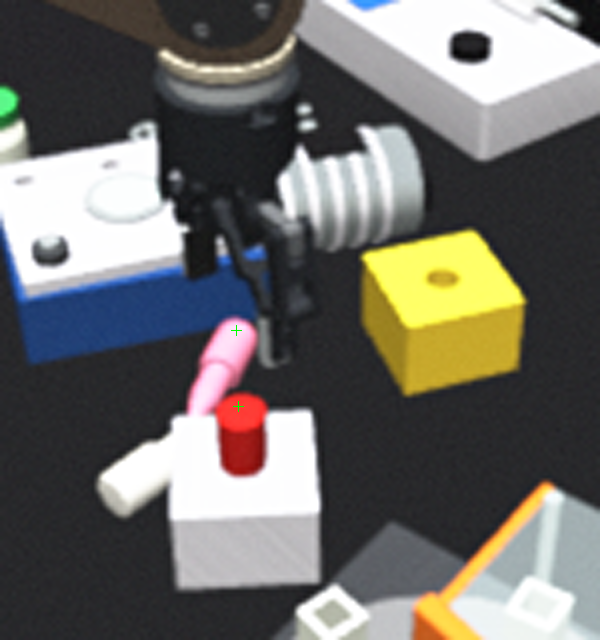

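Red pin in the white/aluminium holder confirmed: the top-camera estimate projects onto its handle at crop (238,407), which agrees within 1 px. The unstable pink and white look-alikes have toppled by themselves. The arm passed 140 mm away from them.

```bash
python3 -m jog '[[[0,0,0],[0,-0.1,2],-1],[[0,0,0],[0,0,2],-1],[[0,0,0],[0,0,2],-1],[[0,0,0],[0,0,2],-1],[[0,0,0],[0,0,1.9],-1],[[0,0,0],[0,0,0],-1],[[0,0,0],[0,0,0],-1],[[0,0,0],[0,0,0],0],[[0,0,0],[0,0,0],0.2],[[0,0,0],[0,0,0],0.4]]' 60
python3 -m jog '[[[0,0,0],[0,0,0],1],[[0,0,0],[0,0,0],1],[[0,0,0],[0,0,0],1],[[0,0,0],[0,0,0],1],[[0,0,0],[0,0,0],1],[[0,0,0],[0,0,0],1],[[0,0,0],[0,0,0],1],[[0,0,0],[0,0,0],1],[[0,0,0],[0,0,0],1],[[0,0,0],[0,0,0],1]]' 60
python3 -c "
from h import *
togo(467.7,-28.1,72)"
```

```text
time_s: 4.0
tool_pos: [468.1, -28.4, 72.8]
eef_rot: [[0.974, 0.228, 0.001], [0.228, -0.974, -0.001], [0.001, 0.001, -1.0]]
ft_force: [-0.8, -0.7, 1.1]
finger_gap: 32.2
time_s: 5.25
tool_pos: [468.2, -28.3, 73.0]
eef_rot: [[0.974, 0.228, 0.001], [0.228, -0.974, -0.0], [0.001, 0.0, -1.0]]
ft_force: [-0.6, 0.5, 5.4]
finger_gap: 30.6
tcp [468.2 -28.3  73. ] yaw x 0.23 zdir [ 8.e-04 -3.e-04 -1.e+00] shift cm [-0.05 -0.03  0.1 ] turn z None q6 1.06 F [-0.6  0.5  5.4] gap 30.6 t 5.25
```

```bash
python3 -m jog '[[[0,0,0],[0,0,-1],1],[[0,0,0],[0,0,-2],1],[[0,0,0],[0,0,-2],1],[[0,0,0],[0,0,-2],1],[[0,0,0],[0,0,-2],1],[[0,0,0],[0,0,-1],1],[[0,0,0],[0,0,-1],1],[[0,0,0],[0,0,0],1],[[0,0,0],[0,0,0],1],[[0,0,0],[0,0,0],1]]' 60
python3 -c "
from h import *
togo(532.9,323.7,185)
t=read_camera('top');print(blobs(t,(0,180,60),(4,255,255)))
s=read_camera('side');p=get_obs()['tool_pos'];print(blobs(s,(0,180,90),(4,255,255)),proj('side',p+[0,0,13.5]),proj('side',p+[0,0,-66]))
crop(s,180,120,120,130,5,'pics/s2.png',[proj('side',p+[0,0,-66]),proj('side',p+[0,0,-8])])
"
```

```text
time_s: 6.5
tool_pos: [467.3, -28.1, 181.5]
eef_rot: [[0.974, 0.228, -0.001], [0.228, -0.974, 0.0], [-0.001, -0.001, -1.0]]
ft_force: [0.3, -0.6, -2.0]
finger_gap: 30.7
tcp [467.3 -28.1 181.5] yaw x 0.23 zdir [-1.5e-03  4.0e-04 -1.0e+00] shift cm [ 14.4  -32.76  -0.34] turn z None q6 1.06 F [ 0.3 -0.6 -2. ] gap 30.7 t 6.5
[(array([467.61, 351.13]), np.int32(4455)), (array([ 44.8, 336.3]), np.int32(20))]
[(array([ 81.27, 111.54]), np.int32(26)), (array([224.58, 193.39]), np.int32(111))] [227.81301575 194.05604987] [229.04853125 219.39953527]
```

View pics/s2.png

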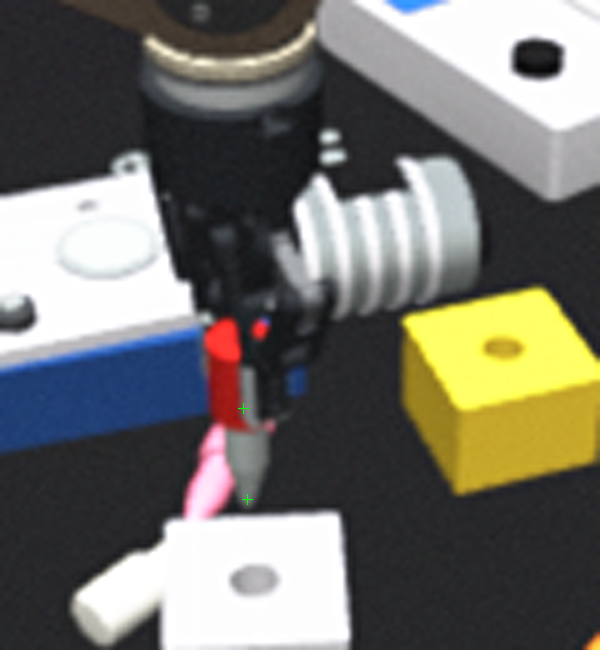

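The pin is held upright and its tip is at crop (247,503), on the predicted marker. Moving over the pump hole.

```bash
python3 -m jog '[[[0,0,0],[1.8,-4.1,0],1],[[0,0,0],[1.8,-4.1,0],1],[[0,0,0],[1.8,-4.1,0],1],[[0,0,0],[1.8,-4.1,0],1],[[0,0,0],[1.8,-4.1,0],1],[[0,0,0],[1.8,-4.1,0],1],[[0,0,0],[1.8,-4.1,0],1],[[0,0,0],[1.8,-4.1,1],1],[[0,0,0],[0,0,1],1],[[0,0,0],[0,0,0],1]]' 60
python3 -m jog '[[[0,0,0],[0,0,1.5],1],[[0,0,0],[0,0,0],1],[[0,0,0],[0,0,0],1],[[0,0,0],[0,0,0],1],[[0,0,0],[0,0,0],1],[[0,0,0],[0,0,0],1],[[0,0,0],[0,0,0],1],[[0,0,0],[0,0,0],1],[[0,0,0],[0,0,0],1],[[0,0,0],[0,0,0],1]]' 60
python3 -c "
from h import *
togo(532.9,323.7,150)
s=read_camera('side');p=get_obs()['tool_pos'];t=read_camera('top')
A=cv2.resize(s[130:215,155:255,::-1],None,fx=5,fy=5,interpolation=cv2.INTER_CUBIC)
B=cv2.resize(t[195:265,160:222,::-1],None,fx=6,fy=6,interpolation=cv2.INTER_CUBIC)
for q in((532.9,323.7,72),(529.2,329.1,72),tuple(p+[0,0,-66])):
    u=proj('side',q);print(u);cv2.drawMarker(A,(int((u[0]-155+.5)*5),int((u[1]-130+.5)*5)),(0,255,0),0,10,1)
C=np.zeros((425,880,3),np.uint8);C[:425,:500]=A;C[:420,500:872]=B
cv2.imwrite('pics/s3.png',C[:,:800])
"
```

```text
time_s: 7.85
tool_pos: [532.1, 323.3, 160.2]
eef_rot: [[0.974, 0.228, -0.004], [0.228, -0.974, -0.002], [-0.004, 0.001, -1.0]]
ft_force: [-0.2, -0.3, -1.1]
finger_gap: 31.1
time_s: 9.1
tool_pos: [533.2, 324.0, 147.3]
eef_rot: [[0.974, 0.228, -0.0], [0.228, -0.974, 0.0], [-0.0, -0.0, -1.0]]
ft_force: [-0.8, -0.5, -1.7]
finger_gap: 30.7
tcp [533.2 324.  147.3] yaw x 0.23 zdir [-0.  0. -1.] shift cm [-0.04  0.02 -0.27] turn z None q6 1.72 F [-0.8 -0.5 -1.7] gap 30.7 t 9.1
[219.38141198 156.47458733]
[217.87717636 155.82754186]
[219.31529202 154.01122226]
```

View pics/s3.png

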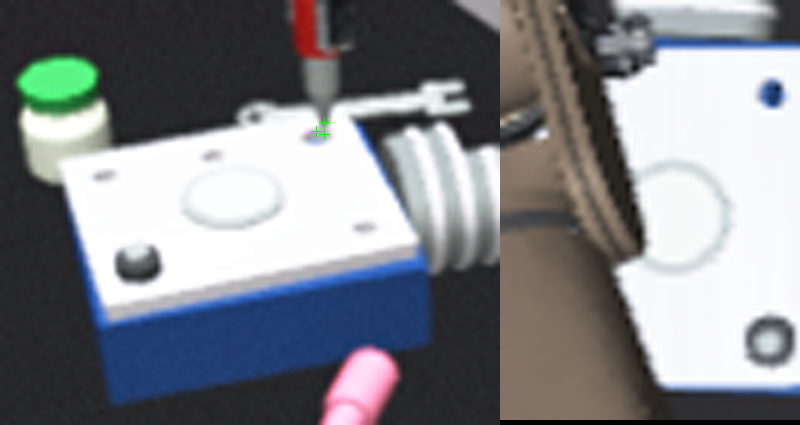

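Side view: the tip at (323,121) is just above the cover hole (314,137) with the block-hole target beside it, consistent within about 1 px. I'll lower into the taper, reading force.

```bash
python3 -m jog '[[[0,0,0],[0,0,0.5],1],[[0,0,0],[0,0,0.5],1],[[0,0,0],[0,0,0.5],1],[[0,0,0],[0,0,0.5],1],[[0,0,0],[0,0,0.5],1],[[0,0,0],[0,0,0.5],1],[[0,0,0],[0,0,0.4],1],[[0,0,0],[0,0,0.4],1],[[0,0,0],[0,0,0],1],[[0,0,0],[0,0,0],1]]' 60
python3 -m jog '[[[0,0,0],[0,0,0.2],1],[[0,0,0],[0,0,0.2],1],[[0,0,0],[0,0,0],1],[[0,0,0],[0,0,0],1],[[0,0,0],[0,0,0],1],[[0,0,0],[0,0,0],1],[[0,0,0],[0,0,0],1],[[0,0,0],[0,0,0],1],[[0,0,0],[0,0,0],1],[[0,0,0],[0,0,0],1]]' 60
```

```text
time_s: 10.45
tool_pos: [533.2, 323.9, 109.2]
eef_rot: [[0.974, 0.228, -0.0], [0.228, -0.974, -0.0], [-0.0, 0.0, -1.0]]
ft_force: [-1.2, 0.0, -1.8]
finger_gap: 30.8
time_s: 11.7
tool_pos: [533.2, 324.0, 105.3]
eef_rot: [[0.974, 0.228, -0.0], [0.228, -0.974, -0.0], [-0.0, 0.0, -1.0]]
ft_force: [-1.2, -0.4, -2.8]
finger_gap: 30.8
```

```bash
python3 -m jog '[[[0,0,0],[0,0,0.2],1],[[0,0,0],[0,0,0.2],1],[[0,0,0],[0,0,0],1],[[0,0,0],[0,0,0],1],[[0,0,0],[0,0,0],1],[[0,0,0],[0,0,0],1],[[0,0,0],[0,0,0],1],[[0,0,0],[0,0,0],1],[[0,0,0],[0,0,0],1],[[0,0,0],[0,0,0],1]]' 60
python3 -m jog '[[[0,0,0],[0,0,0.2],1],[[0,0,0],[0,0,0.1],1],[[0,0,0],[0,0,0],1],[[0,0,0],[0,0,0],1],[[0,0,0],[0,0,0],1],[[0,0,0],[0,0,0],1],[[0,0,0],[0,0,0],1],[[0,0,0],[0,0,0],1],[[0,0,0],[0,0,0],1],[[0,0,0],[0,0,0],1]]' 60
```

```text
time_s: 12.95
tool_pos: [533.2, 324.0, 101.3]
eef_rot: [[0.974, 0.228, -0.0], [0.228, -0.974, -0.0], [-0.0, 0.0, -1.0]]
ft_force: [-0.8, 0.1, -2.4]
finger_gap: 30.3
time_s: 14.2
tool_pos: [533.2, 324.0, 98.3]
eef_rot: [[0.974, 0.228, -0.0], [0.228, -0.974, -0.0], [-0.0, 0.0, -1.0]]
ft_force: [-1.7, 0.4, -2.8]
finger_gap: 31.0
```

```bash
python3 -m jog '[[[0,0,0],[0,0,0.2],1],[[0,0,0],[0,0,0.2],1],[[0,0,0],[0,0,0],1],[[0,0,0],[0,0,0],1],[[0,0,0],[0,0,0],1],[[0,0,0],[0,0,0],1],[[0,0,0],[0,0,0],1],[[0,0,0],[0,0,0],1],[[0,0,0],[0,0,0],1],[[0,0,0],[0,0,0],1]]' 60
python3 -m jog '[[[0,0,0],[0,0,0.2],1],[[0,0,0],[0,0,0.2],1],[[0,0,0],[0,0,0.2],1],[[0,0,0],[0,0,0],1],[[0,0,0],[0,0,0],1],[[0,0,0],[0,0,0],1],[[0,0,0],[0,0,0],1],[[0,0,0],[0,0,0],1],[[0,0,0],[0,0,0],1],[[0,0,0],[0,0,0],1]]' 60
```

```text
time_s: 15.45
tool_pos: [533.4, 323.8, 94.3]
eef_rot: [[0.974, 0.228, 0.0], [0.228, -0.974, -0.0], [0.0, 0.001, -1.0]]
ft_force: [-1.3, -4.6, -0.1]
finger_gap: 30.7
time_s: 16.7
tool_pos: [533.3, 323.7, 88.2]
eef_rot: [[0.974, 0.228, 0.0], [0.228, -0.974, -0.001], [-0.0, 0.001, -1.0]]
ft_force: [-0.3, -4.6, -0.9]
finger_gap: 30.9
```

```bash
python3 -m jog '[[[0,0,0],[0,0.03,0.2],1],[[0,0,0],[0,0,0.2],1],[[0,0,0],[0,0,0.2],1],[[0,0,0],[0,0,0.1],1],[[0,0,0],[0,0,0.1],1],[[0,0,0],[0,0,0.1],1],[[0,0,0],[0,0,0],1],[[0,0,0],[0,0,0],1],[[0,0,0],[0,0,0],1],[[0,0,0],[0,0,0],1]]' 60
```

```text
time_s: 17.95
tool_pos: [533.4, 323.7, 80.2]
eef_rot: [[0.974, 0.228, -0.0], [0.228, -0.974, -0.0], [-0.0, 0.0, -1.0]]
ft_force: [-2.7, -5.4, 4.1]
finger_gap: 30.7
```

```bash
python3 -m jog '[[[0,0,0],[0,0,0.1],1],[[0,0,0],[0,0,0.05],1],[[0,0,0],[0,0,0],1],[[0,0,0],[0,0,0],1],[[0,0,0],[0,0,0],0],[[0,0,0],[0,0,0],-0.3],[[0,0,0],[0,0,0],-0.3],[[0,0,0],[0,0,0],-0.3],[[0,0,0],[0,0,0],-0.3],[[0,0,0],[0,0,0],-0.3]]' 60
python3 -m jog '[[[0,0,0],[0,0,-0.5],-0.3],[[0,0,0],[0,0,-2],-0.3],[[0,0,0],[0,0,-4],-0.3],[[0,0,0],[0,0,-4],-0.3],[[0,0,0],[-0.5,6,0],-1],[[0,0,0],[-0.5,6,0],-1],[[0,0,0],[-0.5,6,0],-1],[[0,0,0],[-0.5,6,0],-1],[[0,0,0],[0,0,0],-1],[[0,0,0],[0,0,0],-1]]' 60
python3 -c "
from h import *
t=read_camera('top')
s=read_camera('side');togo(514.5,-261.6,180,1.879)
A=cv2.resize(s[130:215,155:255,::-1],None,fx=5,fy=5,interpolation=cv2.INTER_CUBIC)
B=cv2.resize(t[195:265,160:222,::-1],None,fx=6,fy=6,interpolation=cv2.INTER_CUBIC)
C=np.zeros((425,880,3),np.uint8);C[:425,:500]=A;C[:420,500:872]=B
cv2.imwrite('pics/s4.png',cv2.resize(C[:,:872],(800,390)));cv2.imwrite('pics/t4.png',t[:,:,::-1])"
```

```text
time_s: 19.2
tool_pos: [533.3, 323.8, 77.8]
eef_rot: [[0.974, 0.228, -0.0], [0.228, -0.974, 0.0], [0.0, -0.0, -1.0]]
ft_force: [-0.2, -0.0, -0.1]
finger_gap: 55.5
time_s: 20.45
tool_pos: [568.8, 85.5, 184.1]
eef_rot: [[0.974, 0.227, 0.002], [0.227, -0.974, 0.0], [0.002, -0.0, -1.0]]
ft_force: [-0.3, 0.0, 0.7]
finger_gap: 85.2
tcp [568.5  86.7 183.5] yaw x 0.231 zdir [ 8.e-04  3.e-04 -1.e+00] shift cm [-13.24  32.66   0.33] turn z -1.648 q6 1.31 F [ 0.6 -0.6 -0.5] gap 85.3 t 20.55
```

View pics/s4.png

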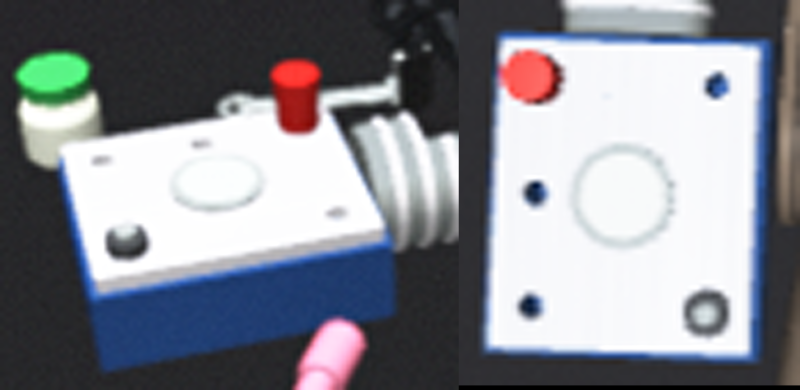

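Pin fully seated: its handle rests on the cover at left-pane (297,130), and the cover edges are now parallel to the block. I'll measure the bolt holes from this view.

```bash
python3 - <<'E'
from h import *
t=cv2.imread('pics/t4.png')[:,:,::-1].astype(float).sum(2)
g={}
for n,(bx,by) in dict(a=(716,86),c=(536,193),b=(530,306)).items():
    u=160+(bx/.9174-500)/6-.5; v=195+by/.9176/6-.5
    x0,y0=int(round(u)),int(round(v)); w=t[y0-4:y0+5,x0-4:x0+5]; w=np.clip(np.median(w)-60-w,0,None)
    Y,X=np.mgrid[y0-4:y0+5,x0-4:x0+5]; c=((X*w).sum()/w.sum(),(Y*w).sum()/w.sum()); g[n]=at('top',*c,72)[:2]; print(n,(u,v),c,g[n])
pin=np.r_[533.3,323.8]
da=g['a']-pin;db=g['b']-pin;dc=g['c']-pin
print('yaw from a',np.arctan2(da[0],-da[1]),np.hypot(*da),'b',np.arctan2(-db[1],-db[0]),np.hypot(*db),np.hypot(*dc))
d=g['b']-g['a'];print('yaw ab',np.arctan2(d[1],d[0])-np.arctan2(110,-140),np.hypot(*d),np.hypot(140,110))
for y in(-.019,):
    R=np.array([[np.cos(y),-np.sin(y)],[np.sin(y),np.cos(y)]]); print(pin+R@[0,-110],pin+R@[-140,0],pin+R@[-70,0])
E
```

```text
a (206.24442264370322, 210.12045916884625) (np.float64(206.21697171381032), np.float64(210.0810316139767)) [530.93309343 214.49109034]
c (173.54331080590075, 229.55521650682942) (np.float64(173.33945769743667), np.float64(229.63194547340348)) [462.87609136 325.3995283 ]
b (172.45327374464065, 250.0797733217088) (np.float64(172.4703345724907), np.float64(250.20044609665428)) [393.23654294 326.46726624]
yaw from a -0.02164998954148234 109.33453240919508 b -0.01904096856455391 140.0888514948089 70.44207122679356
yaw ab -0.016774682431236254 177.47958751723448 178.04493814764857
[531.21012575 213.8198544 ] [393.32526924 326.45983996] [463.31263462 325.12991998]
```

```bash
python3 -m jog '[[[0,0,0],[-2.2,5.45,0],-1],[[0,0,0],[-2.2,5.45,0],-1],[[0,0,0],[-2.2,5.45,0],-1],[[0,0,0],[-2.2,5.45,0],-1],[[0,0,0],[-2.2,5.45,0],-1],[[0,0,0],[-2.2,5.4,0],-1],[[0,0,-0.18],[0,0,0],-1],[[0,0,-0.18],[0,0,0],-1],[[0,0,-0.18],[0,0,0],-1],[[0,0,-0.18],[0,0,0],-1]]'
python3 -m jog '[[[0,0,-0.18],[0,0,0],-1],[[0,0,-0.18],[0,0,0],-1],[[0,0,-0.18],[0,0,0],-1],[[0,0,-0.18],[0,0,0],-1],[[0,0,-0.18],[0,0,0],-1],[[0,0,-0.03],[0,0,0],-1],[[0,0,0],[0,0,0],-1],[[0,0,0],[0,0,0],-1],[[0,0,0],[0,0,0],-1],[[0,0,0],[0,0,0],-1]]'
python3 -c "
from h import *
togo(514.3,-262.3,122,1.879)
s=read_camera('side')
crop(s,215,170,180,200,3,'pics/s5.png',[proj('side',get_obs()['tool_pos']),proj('side',(514.3,-262.3,154))])"
```

```text
time_s: 21.8
tool_pos: [515.2, -261.0, 182.9]
eef_rot: [[0.575, 0.818, 0.0], [0.818, -0.575, 0.0], [0.0, -0.0, -1.0]]
ft_force: [0.6, -0.8, 0.2]
finger_gap: 85.5
time_s: 23.05
tool_pos: [514.3, -262.6, 182.8]
eef_rot: [[-0.304, 0.953, -0.0], [0.953, 0.304, 0.0], [0.0, 0.0, -1.0]]
ft_force: [0.0, -0.5, 0.5]
finger_gap: 85.5
tcp [ 514.3 -262.6  182.8] yaw x 1.879 zdir [-0.  0. -1.] shift cm [0.03 0.01 6.08] turn z 0.0 q6 -0.96 F [ 0.  -0.5  0.5] gap 85.5 t 23.05
```

View pics/s5.png

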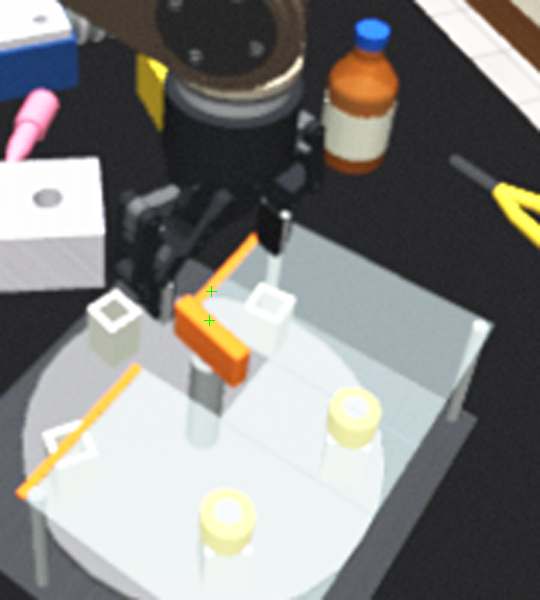

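The open jaws stand squarely across the orange wing at crop (212,332). Lowering and gripping.

```bash
python3 -m jog '[[[0,0,0],[0,0,2],-1],[[0,0,0],[0,0,2],-1],[[0,0,0],[0,0,1.9],-1],[[0,0,0],[0,0,0],-1],[[0,0,0],[0,0,0],-1],[[0,0,0],[0,0,0],0],[[0,0,0],[0,0,0],0.4],[[0,0,0],[0,0,0],1],[[0,0,0],[0,0,0],1],[[0,0,0],[0,0,0],1]]' 90
python3 -m jog '[[[0,0,0],[0,0,0],1],[[0,0,0],[0,0,0],1],[[0,0,0],[0,0,0],1],[[0,0,0],[0,0,0],1],[[0,0,0],[0,0,0],1],[[0,0,0],[0,0,0],1],[[0,0,0.05],[0,0,0],1],[[0,0,0.05],[0,0,0],1],[[0,0,0],[0,0,0],1],[[0,0,0],[0,0,0],1]]' 90
```

```text
time_s: 24.35
tool_pos: [513.7, -262.5, 124.3]
eef_rot: [[-0.304, 0.953, -0.002], [0.953, 0.304, 0.001], [0.001, -0.002, -1.0]]
ft_force: [-4.3, 0.5, 5.7]
finger_gap: 12.6
time_s: 25.6
tool_pos: [513.9, -262.4, 124.4]
eef_rot: [[-0.207, 0.978, -0.001], [0.978, 0.207, 0.001], [0.001, -0.001, -1.0]]
ft_force: [-3.8, 0.8, 5.8]
finger_gap: 12.4
```

```bash
python3 -m jog '[[[0,0,0.1],[0,0,0],1],[[0,0,0.17],[0,0,0],1],[[0,0,0.17],[0,0,0],1],[[0,0,0.17],[0,0,0],1],[[0,0,0.17],[0,0,0],1],[[0,0,0.17],[0,0,0],1],[[0,0,0.17],[0,0,0],1],[[0,0,0.17],[0,0,0],1],[[0,0,0.17],[0,0,0],1],[[0,0,0.1],[0,0,0],1]]' 90
python3 -m jog '[[[0,0,0.15],[0,0,0],1],[[0,0,0.15],[0,0,0],1],[[0,0,0.15],[0,0,0],1],[[0,0,0.08],[0,0,0],1],[[0,0,0.047],[0,0,0],1],[[0,0,0],[0,0,0],1],[[0,0,0],[0,0,0],1],[[0,0,0],[0,0,0],1],[[0,0,0],[0,0,0],1],[[0,0,0],[0,0,0],1]]' 90
python3 -c "
from h import *
togo(514.3,-262.3,122,-.358)
s=read_camera('side');print(blobs(s,(20,40,150),(36,255,255)))
crop(s,215,170,180,200,3,'pics/s6.png')"
```

```text
time_s: 26.85
tool_pos: [516.0, -263.8, 124.4]
eef_rot: [[0.977, 0.214, 0.005], [0.214, -0.977, -0.003], [0.004, 0.004, -1.0]]
ft_force: [3.2, -3.8, -1.1]
finger_gap: 12.6
time_s: 28.1
tool_pos: [516.0, -264.8, 124.4]
eef_rot: [[0.937, -0.35, 0.005], [-0.35, -0.937, -0.005], [0.007, 0.003, -1.0]]
ft_force: [2.5, -6.2, -1.9]
finger_gap: 12.6
tcp [ 516.  -264.8  124.4] yaw x -0.358 zdir [ 0.0052 -0.0051 -1.    ] shift cm [-0.24 -0.17  0.24] turn z 0.0 q6 1.28 F [ 2.5 -6.2 -1.9] gap 12.6 t 28.1
[(array([310.6, 220.3]), np.int32(10)), (array([ 42.88, 225.  ]), np.int32(8)), (array([396.4 , 243.37]), np.int32(388)), (array([ 39.29, 241.35]), np.int32(17)), (array([ 30.  , 249.88]), np.int32(8)), (array([ 11.23, 258.22]), np.int32(64)), (array([245.6, 275.4]), np.int32(242)), (array([274.88, 278.2 ]), np.int32(41)), (array([298.08, 278.38]), np.int32(13)), (array([242.21, 320.04]), np.int32(349))]
```

```bash
python3 -m jog '[[[0,0,0],[0,0,0],0.4],[[0,0,0],[0,0,0],-0.3],[[0,0,0],[0,0,0],-0.3],[[0,0,0],[0,0,-1],-0.3],[[0,0,0],[0,0,-3],-0.3],[[0,0,0],[0,0,-3],-0.3],[[0,0,0.16],[0,0,0],-0.3],[[0,0,0.16],[0,0,0],-0.3],[[0,0,0.16],[0,0,0],-0.3],[[0,0,0.149],[0,0,0],-0.3]]' 60
python3 -c "
from h import *
togo(459.2,-179.6,150,-.987)"
```

```text
time_s: 29.4
tool_pos: [514.6, -262.6, 194.8]
eef_rot: [[0.548, -0.837, 0.001], [-0.837, -0.548, -0.001], [0.001, -0.0, -1.0]]
ft_force: [-0.3, -0.1, 0.9]
finger_gap: 55.5
tcp [ 514.6 -262.6  194.8] yaw x -0.991 zdir [ 1.e-03 -6.e-04 -1.e+00] shift cm [-9.98  0.09  4.47] turn z -0.004 q6 1.91 F [-0.3 -0.1  0.9] gap 55.5 t 29.4
```

View pics/s6.png

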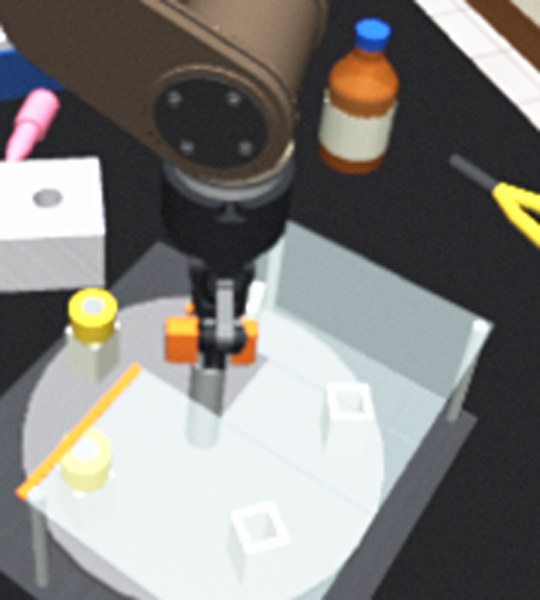

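```bash
python3 -c "
from h import *
print(at('side',245.67,272.3,99),proj('side',(459.2,-179.6,99)),at('side',245.6,275.4,90))
t=read_camera('top');print([b for b in blobs(t,(22,60,120),(36,255,255)) if 280<b[0][0]<400])
for b in blobs(t,(22,60,120),(36,255,255)):
    if 280<b[0][0]<400: print(at('top',*b[0],99))
"
```

```text
[ 459.48702038 -185.09470189   99.        ] [244.76756535 270.45235448] [ 458.91831246 -186.10881022   90.        ]
[(array([307.46, 113.44]), np.int32(218)), (array([324.72, 199.9 ]), np.int32(58)), (array([322.59, 232.3 ]), np.int32(69))]
[ 868.05792022 -130.94603476   99.        ]
[ 568.28532948 -187.55302166   99.        ]
[ 459.1982477  -179.46948239   99.        ]
```

```bash
python3 -m jog '[[[0,0,0],[-5,0.03,0],-0.3],[[0,0,0],[-5,0.03,0],-0.3],[[0,0,0],[0,0,2],-0.3],[[0,0,0],[0,0,2],-0.3],[[0,0,0],[0,0,2],-0.3],[[0,0,0],[0,0,2],-0.3],[[0,0,0],[0,0,0],-0.3],[[0,0,0],[0,0,0],-0.3],[[0,0,0],[0,0,0],-0.3],[[0,0,0],[0,0,0],-0.3]]' 60
python3 -c "
from h import *
togo(459.2,-179.5,76,-.987)
s=read_camera('side')
crop(s,205,210,100,100,5,'pics/s7.png',[proj('side',get_obs()['tool_pos'])])"
```

```text
time_s: 30.7
tool_pos: [459.1, -179.7, 114.7]
eef_rot: [[0.552, -0.834, 0.001], [-0.834, -0.552, -0.001], [0.001, -0.001, -1.0]]
ft_force: [0.7, -0.3, 0.6]
finger_gap: 55.5
tcp [ 459.1 -179.7  114.7] yaw x -0.986 zdir [ 1.3e-03 -8.0e-04 -1.0e+00] shift cm [-0.02 -0.02  3.87] turn z 0.001 q6 1.98 F [ 0.7 -0.3  0.6] gap 55.5 t 30.7
```

View pics/s7.png

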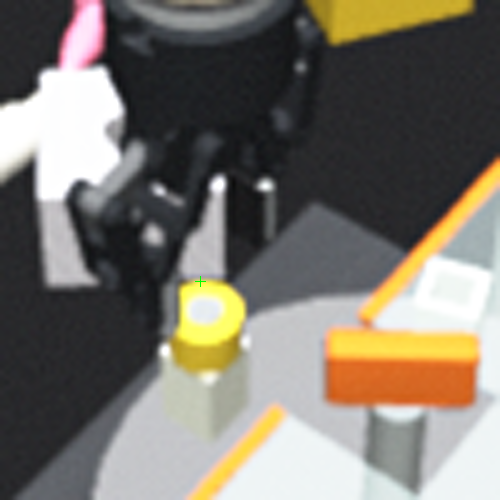

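```bash
python3 -m jog '[[[0,0,0],[0,0,1.3],-0.3],[[0,0,0],[0,0,1.3],-0.3],[[0,0,0],[0,0,1.2],-0.3],[[0,0,0],[0,0,0],-0.3],[[0,0,0],[0,0,0],0],[[0,0,0],[0,0,0],1],[[0,0,0],[0,0,0],1],[[0,0,0],[0,0,0],1],[[0,0,0],[0,0,0],1],[[0,0,0],[0,0,0],1]]' 50
python3 -m jog '[[[0,0,0],[0,0,-0.5],1],[[0,0,0],[0,0,-1],1],[[0,0,0],[0,0,-2],1],[[0,0,0],[0,0,-2],1],[[0,0,0],[0,0,-2],1],[[0,0,0],[0,0,-2],1],[[0,0,0],[0,0,-1],1],[[0,0,0],[0,0,0],1],[[0,0,0],[0,0,0],1],[[0,0,0],[0,0,0],1]]' 50
python3 -c "
from h import *
togo(531.1,214,180,-.358)
s=read_camera('side');p=get_obs()['tool_pos'];
crop(s,205,180,100,120,5,'pics/s8.png',[proj('side',p+[0,0,-43])])"
```

```text
time_s: 32.0
tool_pos: [459.2, -179.8, 76.5]
eef_rot: [[0.552, -0.834, 0.001], [-0.834, -0.552, -0.001], [0.001, -0.001, -1.0]]
ft_force: [0.6, -0.4, 4.7]
finger_gap: 32.6
time_s: 33.25
tool_pos: [458.1, -179.1, 179.8]
eef_rot: [[0.552, -0.834, -0.002], [-0.834, -0.552, 0.001], [-0.002, 0.001, -1.0]]
ft_force: [0.0, -0.0, -0.4]
finger_gap: 32.4
tcp [ 458.1 -179.1  179.8] yaw x -0.986 zdir [-0.0017  0.0011 -1.    ] shift cm [-2.876e+01 -2.778e+01  1.000e-02] turn z -0.628 q6 1.98 F [ 0.  -0.  -0.4] gap 32.4 t 33.25
```

View pics/s8.png

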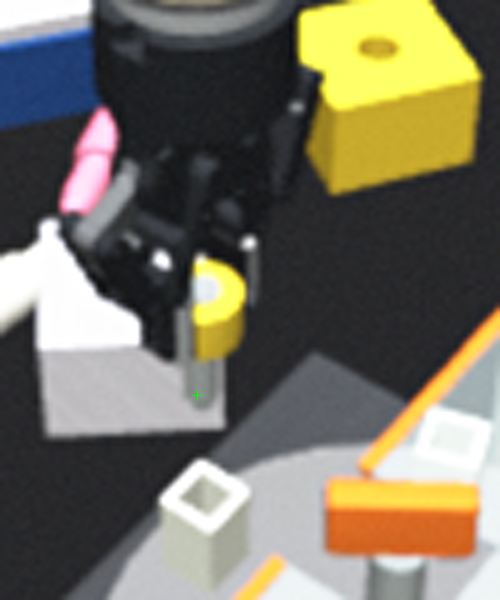

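Bolt 1 is out and hanging upright, with its shank end at crop (203,407). After the known side-camera bias it lies within 1 mm of the tool axis. Moving over hole_a.

```bash
python3 -m jog '[[[0,0,0],[-4.1,-3.97,0],1],[[0,0,0],[-4.1,-3.97,0],1],[[0,0,0],[-4.1,-3.97,0],1],[[0,0,0],[-4.1,-3.97,0],1],[[0,0,0],[-4.1,-3.97,0],1],[[0,0,0],[-4.1,-3.97,0],1],[[0,0,0],[-4.16,-3.96,0],1],[[0,0,-0.157],[0,0,0],1],[[0,0,-0.157],[0,0,0],1],[[0,0,-0.157],[0,0,0],1]]' 50
python3 -m jog '[[[0,0,-0.157],[0,0,1],1],[[0,0,0],[0,0,1],1],[[0,0,0],[0,0,1],1],[[0,0,0],[0,0,1],1],[[0,0,0],[0,0,1],1],[[0,0,0],[0,0,0],1],[[0,0,0],[0,0,0],1],[[0,0,0],[0,0,0],1],[[0,0,0],[0,0,0],1],[[0,0,0],[0,0,0],1]]' 50
python3 -c "
from h import *
togo(531.1,214,115.5)
s=read_camera('side');p=get_obs()['tool_pos'];
crop(s,180,120,100,100,5,'pics/s9.png',[proj('side',p+[0,0,-43.5]),proj('side',(531.1,214,72))])"
```

```text
time_s: 34.55
tool_pos: [531.3, 214.0, 180.0]
eef_rot: [[0.873, -0.488, -0.001], [-0.488, -0.873, -0.0], [-0.001, 0.001, -1.0]]
ft_force: [-1.0, -0.3, -0.5]
finger_gap: 32.4
time_s: 35.8
tool_pos: [531.7, 213.7, 131.1]
eef_rot: [[0.937, -0.351, 0.0], [-0.351, -0.937, 0.0], [0.0, -0.0, -1.0]]
ft_force: [-0.2, 0.0, -0.0]
finger_gap: 32.6
tcp [531.7 213.7 131.1] yaw x -0.358 zdir [ 5.e-04  1.e-04 -1.e+00] shift cm [-0.07 -0.    1.56] turn z None q6 2.13 F [-0.2  0.  -0. ] gap 32.6 t 35.8
```

View pics/s9.png

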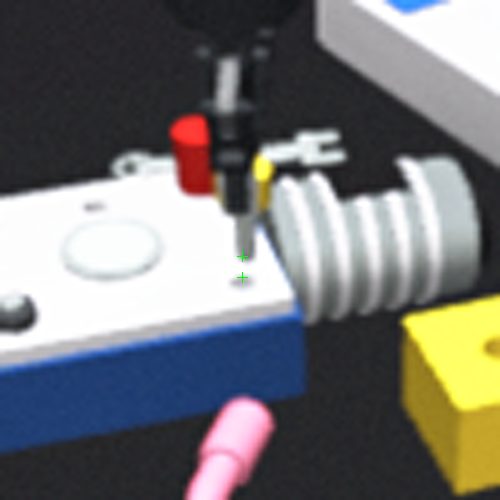

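```bash
python3 -m jog '[[[0,0,0],[-0.15,0,0.5],1],[[0,0,0],[0,0,0.5],1],[[0,0,0],[0,0,0.4],1],[[0,0,0],[0,0,0.4],1],[[0,0,0],[0,0,0.3],1],[[0,0,0],[0,0,0.2],1],[[0,0,0],[0,0,0],1],[[0,0,0],[0,0,0],1],[[0,0,0],[0,0,0],1],[[0,0,0],[0,0,0],1]]' 50
python3 -m jog '[[[0,0,0],[0,0,0.3],1],[[0,0,0],[0,0,0.3],1],[[0,0,0],[0,0,0],1],[[0,0,0],[0,0,0],1],[[0,0,0],[0,0,0],1],[[0,0,0],[0,0,0],1],[[0,0,0],[0,0,0],1],[[0,0,0],[0,0,0],1],[[0,0,0],[0,0,0],1],[[0,0,0],[0,0,0],1]]' 50
```

```text
time_s: 37.1
tool_pos: [530.2, 214.2, 107.9]
eef_rot: [[0.937, -0.351, -0.0], [-0.351, -0.937, -0.0], [-0.0, 0.0, -1.0]]
ft_force: [-0.7, -0.5, -1.1]
finger_gap: 32.2
time_s: 38.35
tool_pos: [530.1, 214.2, 101.8]
eef_rot: [[0.937, -0.351, -0.0], [-0.351, -0.937, -0.0], [-0.0, 0.0, -1.0]]
ft_force: [-0.5, -0.4, -0.7]
finger_gap: 32.2
```

```bash
python3 -m jog '[[[0,0,0],[0,0,0.3],1],[[0,0,0],[0,0,0.3],1],[[0,0,0],[0,0,0.2],1],[[0,0,0],[0,0,0],1],[[0,0,0],[0,0,0],1],[[0,0,0],[0,0,0],1],[[0,0,0],[0,0,0],1],[[0,0,0],[0,0,0],1],[[0,0,0],[0,0,0],1],[[0,0,0],[0,0,0],1]]' 50
python3 -m jog '[[[0,0,0],[0,0,0.3],1],[[0,0,0],[0,0,0.3],1],[[0,0,0],[0,0,0.3],1],[[0,0,0],[0,0,0.3],1],[[0,0,0],[0,0,0.3],1],[[0,0,0],[0,0,0],1],[[0,0,0],[0,0,0],1],[[0,0,0],[0,0,0],1],[[0,0,0],[0,0,0],1],[[0,0,0],[0,0,0],1]]' 50
```

```text
time_s: 39.6
tool_pos: [530.0, 214.1, 93.7]
eef_rot: [[0.937, -0.351, -0.001], [-0.351, -0.937, -0.0], [-0.0, 0.001, -1.0]]
ft_force: [-1.8, -2.6, -2.8]
finger_gap: 32.1
time_s: 40.85
tool_pos: [529.9, 214.0, 78.5]
eef_rot: [[0.937, -0.351, -0.001], [-0.351, -0.937, -0.0], [-0.0, 0.001, -1.0]]
ft_force: [-2.6, -4.2, -1.5]
finger_gap: 32.4
```

Nearly home. I'll press the last 5 mm with a small excess, then release and lift.

```bash
python3 -m jog '[[[0,0,0],[0,0,0.2],1],[[0,0,0],[0,0,0.2],1],[[0,0,0],[0,0,0.1],1],[[0,0,0],[0,0,0.1],1],[[0,0,0],[0,0,0],1],[[0,0,0],[0,0,0],1],[[0,0,0],[0,0,0],1],[[0,0,0],[0,0,0],1],[[0,0,0],[0,0,0],1],[[0,0,0],[0,0,0],1]]' 50
```

```text
time_s: 42.1
tool_pos: [530.1, 214.0, 73.8]
eef_rot: [[0.937, -0.35, -0.001], [-0.35, -0.937, -0.001], [-0.001, 0.001, -1.0]]
ft_force: [-5.3, -4.2, 2.7]
finger_gap: 32.2
```

```bash
python3 -m jog '[[[0,0,0],[0,0,0.1],1],[[0,0,0],[0,0,0],1],[[0,0,0],[0,0,0],0],[[0,0,0],[0,0,0],-0.3],[[0,0,0],[0,0,0],-0.3],[[0,0,0],[0,0,-1],-0.3],[[0,0,0],[0,0,-2.5],-0.3],[[0,0,0],[0,0,-4],-0.3],[[0,0,0],[0,0,-4],-0.3],[[0,0,0],[0,0,0],-0.3]]' 50
python3 -m jog '[[[0,0,0],[1.9,5.66,0],-0.3],[[0,0,0],[1.9,5.66,0],-0.3],[[0,0,0],[1.9,5.66,0],-0.3],[[0,0,0],[1.9,5.66,0],-0.3],[[0,0,0],[1.9,5.66,0],-0.3],[[0,0,0],[1.9,5.66,0],-0.3],[[0,0,0],[1.9,5.66,0],-0.3],[[0,0,0],[1.9,5.66,0],-1],[[0,0,0],[0,0,0],-1],[[0,0,0],[0,0,0],-1]]' 50
python3 -c "
from h import *
togo(514.4,-263,124,-.358)
s=read_camera('side');t=read_camera('top')
A=cv2.resize(s[130:215,155:255,::-1],None,fx=4,fy=4,interpolation=cv2.INTER_CUBIC)
B=cv2.resize(s[190:275,205:305,::-1],None,fx=4,fy=4,interpolation=cv2.INTER_CUBIC)
C=cv2.resize(t[195:265,160:222,::-1],None,fx=4,fy=4,interpolation=cv2.INTER_CUBIC)
D=cv2.resize(t[200:270,258:320,::-1],None,fx=4,fy=4,interpolation=cv2.INTER_CUBIC)
E=np.zeros((280,800,3),np.uint8);E[:,:248]=C;E[:,400:648]=D
cv2.imwrite('pics/s10.png',np.vstack([np.hstack([A,B])[:320],E])[:600])"
```

```text
time_s: 43.35
tool_pos: [533.1, 215.0, 192.4]
eef_rot: [[0.936, -0.351, 0.01], [-0.351, -0.937, 0.002], [0.008, -0.006, -1.0]]
ft_force: [0.4, -0.3, -0.5]
finger_gap: 55.2
time_s: 44.6
tool_pos: [513.3, -262.6, 185.8]
eef_rot: [[0.936, -0.351, -0.001], [-0.351, -0.936, 0.002], [-0.002, -0.001, -1.0]]
ft_force: [-0.8, -0.2, 0.5]
finger_gap: 85.4
tcp [ 513.3 -262.6  185.8] yaw x -0.359 zdir [-0.0014  0.0017 -1.    ] shift cm [0.13 0.01 6.18] turn z -0.001 q6 1.28 F [-0.8 -0.2  0.5] gap 85.4 t 44.6
```

View pics/s10.png

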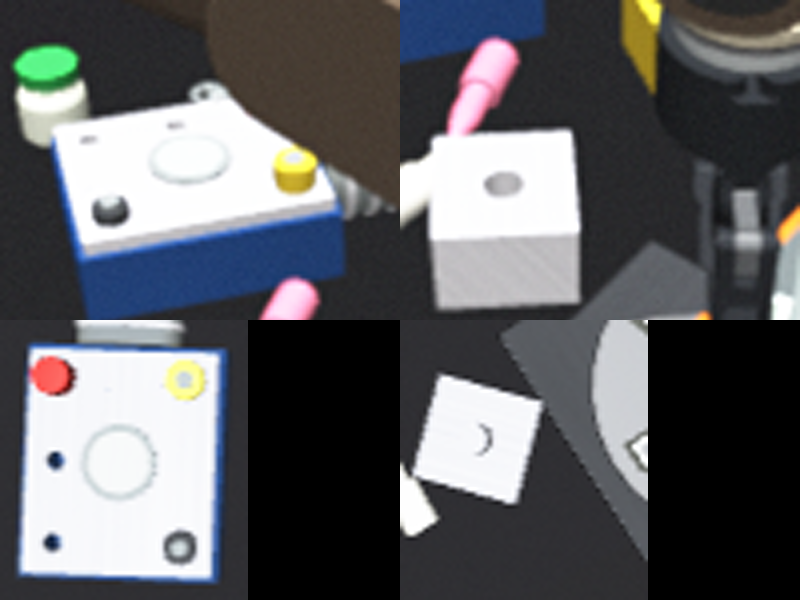

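Bolt 1 is flush on hole_a (lower-left pane, yellow at (184,380)), the pin is still in, and the holder is in place. I've used 14 pictures, so I'll use numeric checks from here. Next is turning the magazine by 72°.

```bash
python3 -m jog '[[[0,0,0],[0.1,0,2],-1],[[0,0,0],[0,0,2],-1],[[0,0,0],[0,0,2.15],-1],[[0,0,0],[0,0,0],-1],[[0,0,0],[0,0,0],-1],[[0,0,0],[0,0,0],0],[[0,0,0],[0,0,0],0.4],[[0,0,0],[0,0,0],1],[[0,0,0],[0,0,0],1],[[0,0,0],[0,0,0],1]]' 90
python3 -m jog '[[[0,0,0],[0,0,0],1],[[0,0,0],[0,0,0],1],[[0,0,0.1],[0,0,0],1],[[0,0,0.17],[0,0,0],1],[[0,0,0.17],[0,0,0],1],[[0,0,0.17],[0,0,0],1],[[0,0,0.17],[0,0,0],1],[[0,0,0.17],[0,0,0],1],[[0,0,0.17],[0,0,0],1],[[0,0,0.1],[0,0,0],1]]' 90
python3 -m jog '[[[0,0,0.037],[0,0,0],1],[[0,0,0],[0,0,0],1],[[0,0,0],[0,0,0],1],[[0,0,0],[0,0,0],1],[[0,0,0],[0,0,0],1],[[0,0,0],[0,0,0],1],[[0,0,0],[0,0,0],1],[[0,0,0],[0,0,0],1],[[0,0,0],[0,0,0],1],[[0,0,0],[0,0,0],1]]' 90
python3 -c "
from h import *
togo(514.4,-263,124,-1.615)"
```

```text
time_s: 45.95
tool_pos: [514.6, -264.2, 125.9]
eef_rot: [[0.937, -0.35, -0.0], [-0.35, -0.937, -0.001], [0.0, 0.001, -1.0]]
ft_force: [-2.0, -2.6, 1.9]
finger_gap: 12.5
time_s: 47.2
tool_pos: [514.3, -264.5, 125.8]
eef_rot: [[-0.01, -1.0, -0.001], [-1.0, 0.01, -0.002], [0.002, 0.001, -1.0]]
ft_force: [-5.8, -4.8, 4.9]
finger_gap: 12.3
time_s: 48.45
tool_pos: [514.3, -264.5, 125.9]
eef_rot: [[-0.045, -0.999, -0.001], [-0.999, 0.045, -0.002], [0.002, 0.001, -1.0]]
ft_force: [-6.0, -4.5, 4.7]
finger_gap: 12.8
tcp [ 514.3 -264.5  125.9] yaw x -1.615 zdir [-0.0011 -0.0018 -1.    ] shift cm [-0.15 -0.01  0.19] turn z -0.0 q6 2.54 F [-6.  -4.5  4.7] gap 12.8 t 48.45
```

Release, lift, turn back to the picking yaw (-0.987), and find the bolt head with both cameras.

```bash
python3 -m jog '[[[0,0,0],[0,0,0],0.4],[[0,0,0],[0,0,0],-0.3],[[0,0,0],[0,0,0],-0.3],[[0,0,0],[0,0,-1],-0.3],[[0,0,0],[0,0,-3],-0.3],[[0,0,0],[0,0,-3],-0.3],[[0,0,-0.16],[0,0,0],-0.3],[[0,0,-0.16],[0,0,0],-0.3],[[0,0,-0.16],[0,0,0],-0.3],[[0,0,-0.148],[0,0,0],-0.3]]' 50
python3 -c "
from h import *
togo(459.2,-179.6,150,-.987)
for n,z in(('top',99),('side',90)):
    for b in blobs(read_camera(n),(20,60,120),(36,255,255)):
        q=at(n,*b[0],z)
        if np.hypot(q[0]-514,q[1]+262)<130: print(n,b,q)
print('earlier side at front: 245.6,275.4; top 322.59,232.3')
"
```

```text
time_s: 49.7
tool_pos: [515.0, -263.5, 196.2]
eef_rot: [[0.555, -0.832, 0.001], [-0.832, -0.555, -0.0], [0.001, -0.001, -1.0]]
ft_force: [0.2, 0.7, 0.6]
finger_gap: 55.2
tcp [ 515.  -263.5  196.2] yaw x -0.982 zdir [ 1.e-03 -4.e-04 -1.e+00] shift cm [-1.008e+01 -1.000e-02  4.610e+00] turn z 0.005 q6 1.9 F [0.2 0.7 0.6] gap 55.2 t 49.7
top (array([324.61, 199.86]), np.int32(64)) [ 568.41705076 -187.17945275   99.        ]
top (array([347.35, 214.96]), np.int32(23)) [ 518.07528193 -264.17822192   99.        ]
top (array([322.54, 232.32]), np.int32(68)) [ 459.13019997 -179.30011602   99.        ]
side (array([290.24, 259.21]), np.int32(33)) [ 569.60857126 -174.39368655   90.        ]
side (array([245.49, 275.32]), np.int32(226)) [ 458.75880247 -185.82299159   90.        ]
side (array([286.86, 281.55]), np.int32(97)) [ 537.65357092 -230.28768864   90.        ]
side (array([240.68, 313.54]), np.int32(157)) [ 420.36394651 -273.69067129   90.        ]
earlier side at front: 245.6,275.4; top 322.59,232.3
```

Bolt 2 is at the same front spot as bolt 1 (top blob within 0.05 px). The extra blob is the orange guard lip.

```bash
python3 -m jog '[[[0,0,0.005],[-5.03,0,0],-0.3],[[0,0,0],[-5.03,0,0],-0.3],[[0,0,0],[0,0,2],-0.3],[[0,0,0],[0,0,2],-0.3],[[0,0,0],[0,0,2],-0.3],[[0,0,0],[0,0,2],-0.3],[[0,0,0],[0,0,0],-0.3],[[0,0,0],[0,0,0],-0.3],[[0,0,0],[0,0,0],-0.3],[[0,0,0],[0,0,0],-0.3]]' 50
python3 -c "
from h import *
togo(459.2,-179.5,76.4,-.987)"
```

```text
time_s: 51.05
tool_pos: [460.0, -179.7, 116.2]
eef_rot: [[0.547, -0.837, 0.001], [-0.837, -0.547, -0.001], [0.001, -0.001, -1.0]]
ft_force: [1.0, 0.2, 0.0]
finger_gap: 55.4
tcp [ 460.  -179.7  116.2] yaw x -0.993 zdir [ 1.4e-03 -8.0e-04 -1.0e+00] shift cm [-0.07  0.06  3.98] turn z -0.006 q6 1.99 F [1.  0.2 0. ] gap 55.4 t 51.05
```

```bash
python3 -m jog '[[[0,0,0],[-0.07,0.06,1.3],-0.3],[[0,0,0],[0,0,1.3],-0.3],[[0,0,0],[0,0,1.38],-0.3],[[0,0,0],[0,0,0],-0.3],[[0,0,0],[0,0,0],0],[[0,0,0],[0,0,0],1],[[0,0,0],[0,0,0],1],[[0,0,0],[0,0,0],1],[[0,0,0],[0,0,0],1],[[0,0,0],[0,0,0],1]]' 50
python3 -m jog '[[[0,0,0],[0,0,-0.5],1],[[0,0,0],[0,0,-1],1],[[0,0,0],[0,0,-2],1],[[0,0,0],[0,0,-2],1],[[0,0,0],[0,0,-2],1],[[0,0,0],[0,0,-2],1],[[0,0,0],[0,0,-1],1],[[0,0,0],[0,0,0],1],[[0,0,0],[0,0,0],1],[[0,0,0],[0,0,0],1]]' 50
python3 -c "
from h import *
togo(393.3,326.5,180,-.358)
for n,z in(('top',99),('side',90)):
    im=read_camera(n)
    for b in blobs(im,(20,60,120),(36,255,255)):
        q=at(n,*b[0],z)
        if np.hypot(q[0]-514,q[1]+262)<150 or n=='side' and 235<b[0][0]<260: print(n,b,q)
p=get_obs()['tool_pos'];print(proj('side',p+[0,0,13]))
"
```

```text
time_s: 52.3
tool_pos: [459.2, -179.5, 76.2]
eef_rot: [[0.547, -0.837, 0.001], [-0.837, -0.547, -0.001], [0.001, -0.001, -1.0]]
ft_force: [1.0, -1.1, 3.0]
finger_gap: 32.5
time_s: 53.55
tool_pos: [458.1, -178.8, 179.5]
eef_rot: [[0.547, -0.837, -0.002], [-0.837, -0.547, 0.001], [-0.002, 0.001, -1.0]]
ft_force: [-0.6, 0.2, -0.5]
finger_gap: 32.0
tcp [ 458.1 -178.8  179.5] yaw x -0.992 zdir [-0.0017  0.0012 -1.    ] shift cm [-4.585e+01 -2.221e+01  1.000e-02] turn z -0.634 q6 1.98 F [-0.6  0.2 -0.5] gap 32.0 t 53.55
top (array([324.16, 199.2 ]), np.int32(61)) [ 570.63965717 -185.66654535   99.        ]
top (array([354.49, 215.51]), np.int32(39)) [ 516.42379943 -288.57961912   99.        ]
side (array([248.16, 242.07]), np.int32(157)) [495.63410642 -92.43331339  90.        ]
side (array([288.9 , 269.66]), np.int32(203)) [ 554.68629485 -201.5451187    90.        ]
side (array([240.51, 313.69]), np.int32(152)) [ 419.94373702 -273.90864868   90.        ]
[243.77931617 239.93182885]
```

```bash
python3 -m jog '[[[0,0,-0.16],[0,0,0],1],[[0,0,-0.16],[0,0,0],1],[[0,0,-0.16],[0,0,0],1],[[0,0,-0.154],[0,0,0],1],[[0,0,0],[-1.0,-4.97,0],1],[[0,0,0],[-1.0,-4.97,0],1],[[0,0,0],[-1.0,-4.97,0],1],[[0,0,0],[-1.0,-4.97,0],1],[[0,0,0],[-1.0,-4.97,0],1],[[0,0,0],[0,0,0],1]]' 50
python3 -m jog '[[[0,0,0],[-3.75,-4.05,0],1],[[0,0,0],[-3.75,-4.05,0],1],[[0,0,0],[-3.75,-4.05,0],1],[[0,0,0],[-3.75,-4.05,0],1],[[0,0,0],[-3.75,-4.05,0],1],[[0,0,0],[0,0,1],1],[[0,0,0],[0,0,1.5],1],[[0,0,0],[0,0,1.5],1],[[0,0,0],[0,0,0],1],[[0,0,0],[0,0,0],1]]' 50
python3 -c "
from h import *
togo(393.3,326.5,115.5,-.358)
print(proj('side',(393.3,326.5,72)),proj('side',get_obs()['tool_pos']-[0,0,43.5]))
s=read_camera('side');crop(s,130,120,100,100,6,'pics/s11.png')"
```

```text
time_s: 54.9
tool_pos: [498.8, 74.0, 180.2]
eef_rot: [[0.938, -0.346, -0.001], [-0.346, -0.938, 0.001], [-0.001, -0.0, -1.0]]
ft_force: [0.2, -0.1, 0.1]
finger_gap: 32.5
time_s: 56.15
tool_pos: [394.9, 325.9, 140.5]
eef_rot: [[0.936, -0.352, -0.0], [-0.352, -0.936, -0.0], [0.0, 0.0, -1.0]]
ft_force: [-0.5, -0.1, -1.1]
finger_gap: 32.5
tcp [394.9 325.9 140.5] yaw x -0.36 zdir [-0.e+00 -1.e-04 -1.e+00] shift cm [-0.17 -0.    2.5 ] turn z -0.002 q6 2.42 F [-0.5 -0.1 -1.1] gap 32.5 t 56.15
[176.88098056 163.53287434] [176.45387977 156.94603054]
```

```bash
python3 -m jog '[[[0,0,0],[-0.27,0.04,0.5],1],[[0,0,0],[0,0,0.5],1],[[0,0,0],[0,0,0.5],1],[[0,0,0],[0,0,0.5],1],[[0,0,0],[0,0,0.5],1],[[0,0,0],[0,0,0.4],1],[[0,0,0],[0,0,0.3],1],[[0,0,0],[0,0,0],1],[[0,0,0],[0,0,0],1],[[0,0,0],[0,0,0],1]]' 50
python3 -m jog '[[[0,0,0],[0,0,0.3],1],[[0,0,0],[0,0,0.3],1],[[0,0,0],[0,0,0],1],[[0,0,0],[0,0,0],1],[[0,0,0],[0,0,0],1],[[0,0,0],[0,0,0],1],[[0,0,0],[0,0,0],1],[[0,0,0],[0,0,0],1],[[0,0,0],[0,0,0],1],[[0,0,0],[0,0,0],1]]' 50
```

```text
time_s: 57.45
tool_pos: [391.6, 327.0, 108.6]
eef_rot: [[0.937, -0.351, -0.0], [-0.351, -0.937, -0.0], [-0.0, 0.0, -1.0]]
ft_force: [-0.2, -0.0, -1.1]
finger_gap: 32.6
time_s: 58.7
tool_pos: [391.6, 327.0, 102.4]
eef_rot: [[0.937, -0.351, -0.0], [-0.351, -0.937, -0.0], [-0.0, 0.0, -1.0]]
ft_force: [-1.4, -1.3, -2.0]
finger_gap: 32.3
```

```bash
python3 -m jog '[[[0,0,0],[0.03,0.03,0.2],1],[[0,0,0],[0,0,0.2],1],[[0,0,0],[0,0,0.2],1],[[0,0,0],[0,0,0.2],1],[[0,0,0],[0,0,0],1],[[0,0,0],[0,0,0],1],[[0,0,0],[0,0,0],1],[[0,0,0],[0,0,0],1],[[0,0,0],[0,0,0],1],[[0,0,0],[0,0,0],1]]' 50
python3 -m jog '[[[0,0,0],[0,0,0.3],1],[[0,0,0],[0,0,0.3],1],[[0,0,0],[0,0,0.3],1],[[0,0,0],[0,0,0.3],1],[[0,0,0],[0,0,0.3],1],[[0,0,0],[0,0,0],1],[[0,0,0],[0,0,0],1],[[0,0,0],[0,0,0],1],[[0,0,0],[0,0,0],1],[[0,0,0],[0,0,0],1]]' 50
```

```text
time_s: 59.95
tool_pos: [391.9, 326.7, 94.6]
eef_rot: [[0.937, -0.351, 0.0], [-0.351, -0.937, 0.0], [0.0, -0.0, -1.0]]
ft_force: [-0.2, 0.5, -1.2]
finger_gap: 32.7
time_s: 61.2
tool_pos: [391.9, 326.7, 79.6]
eef_rot: [[0.937, -0.351, 0.0], [-0.351, -0.937, 0.0], [0.0, -0.0, -1.0]]
ft_force: [0.2, 0.9, -1.6]
finger_gap: 32.5
```

```bash
python3 -m jog '[[[0,0,0],[0,0,0.3],1],[[0,0,0],[0,0,0.2],1],[[0,0,0],[0,0,0.1],1],[[0,0,0],[0,0,0.1],1],[[0,0,0],[0,0,0],1],[[0,0,0],[0,0,0],1],[[0,0,0],[0,0,0],1],[[0,0,0],[0,0,0],1],[[0,0,0],[0,0,0],1],[[0,0,0],[0,0,0],1]]' 50
```

```text
time_s: 62.45
tool_pos: [392.1, 326.7, 73.4]
eef_rot: [[0.937, -0.35, 0.0], [-0.35, -0.937, -0.0], [0.0, 0.0, -1.0]]
ft_force: [-1.9, -1.7, 5.4]
finger_gap: 32.2
```

```bash
python3 -m jog '[[[0,0,0],[0,0,0.05],1],[[0,0,0],[0,0,0],1],[[0,0,0],[0,0,0],0],[[0,0,0],[0,0,0],-0.3],[[0,0,0],[0,0,0],-0.3],[[0,0,0],[0,0,-1],-0.3],[[0,0,0],[0,0,-2.5],-0.3],[[0,0,0],[0,0,-4],-0.3],[[0,0,0],[0,0,-4],-0.3],[[0,0,0],[0,0,0],-0.3]]' 50
python3 -m jog '[[[0,0,0],[4.5,-1.6,0],-0.3],[[0,0,0],[4.5,-1.6,0],-0.3],[[0,0,0],[4.5,-1.6,0],-0.3],[[0,0,0],[0,0,0],-0.3],[[0,0,0],[0,0,0],-0.3],[[0,0,0],[0,0,0],-0.3],[[0,0,0],[0,0,0],-0.3],[[0,0,0],[0,0,0],-0.3],[[0,0,0],[0,0,0],-0.3],[[0,0,0],[0,0,0],-0.3]]' 50
python3 -c "
from h import *
togo(533.3,323.8,81)
t=read_camera('top');s=read_camera('side')
D=cv2.resize(t[180:280,225:325,::-1],None,fx=4,fy=4,interpolation=cv2.INTER_CUBIC)
B=cv2.resize(s[120:270,140:290,::-1],None,fx=2.667,fy=2.667,interpolation=cv2.INTER_CUBIC)[:400,:400]
cv2.imwrite('pics/s12.png',np.hstack([D,B]))"
```

```text
time_s: 63.7
tool_pos: [394.2, 328.1, 192.1]
eef_rot: [[0.937, -0.35, 0.008], [-0.35, -0.937, 0.005], [0.006, -0.007, -1.0]]
ft_force: [-0.2, 0.2, 0.0]
finger_gap: 55.5
time_s: 64.95
tool_pos: [535.0, 324.4, 187.1]
eef_rot: [[0.937, -0.35, 0.0], [-0.35, -0.937, 0.0], [0.0, -0.0, -1.0]]
ft_force: [0.1, 0.0, -0.1]
finger_gap: 55.2
tcp [535.  324.4 187.1] yaw x -0.358 zdir [ 2.e-04  1.e-04 -1.e+00] shift cm [-0.15  0.11 10.61] turn z None q6 2.31 F [ 0.1  0.  -0.1] gap 55.2 t 64.95
```

View pics/s12.png

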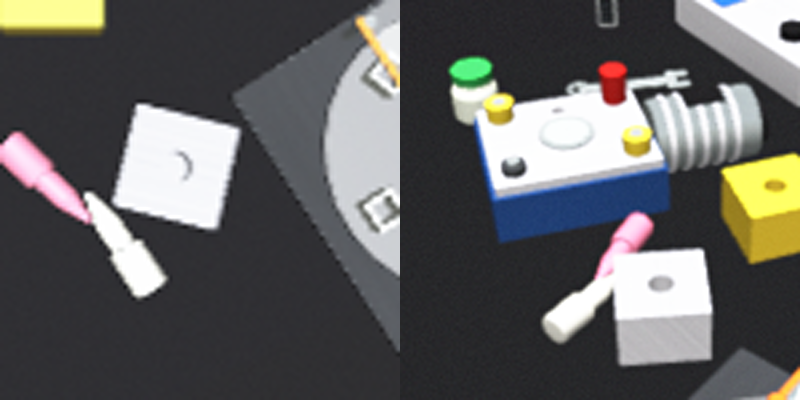

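Both bolts are flush in hole_a and hole_b and the pin is still in. The holder top corners in the left pane are (137,103), (240,128), (217,229) and (113,206). Gripping the pin.

```bash
python3 -c "
from h import *
hc=np.array([at('top',225-.5+(x+.5)/4,180-.5+(y+.5)/4,65)[:2] for x,y in((137,103),(240,128),(217,229),(113,206))]);print(hc.mean(0),hc)"
python3 -m jog '[[[0,0,0],[-0.15,0.11,2.5],-0.3],[[0,0,0],[0,0,2.5],-0.3],[[0,0,0],[0,0,2.5],-0.3],[[0,0,0],[0,0,2],-0.3],[[0,0,0],[0,0,1.1],-0.3],[[0,0,0],[0,0,0],-0.3],[[0,0,0],[0,0,0],-0.3],[[0,0,0],[0,0,0],0],[[0,0,0],[0,0,0],1],[[0,0,0],[0,0,0],1]]' 60
python3 -m jog '[[[0,0,0],[0,0,0],1],[[0,0,0],[0,0,0],1],[[0,0,0],[0,0,0],1],[[0,0,0],[0,0,0],1],[[0,0,0],[0,0,0],1],[[0,0,0],[0,0,0],1],[[0,0,0],[0,0,0],1],[[0,0,0],[0,0,0],1],[[0,0,0],[0,0,-0.2],1],[[0,0,0],[0,0,0],1]]' 70
```

```text
[495.33493105  -0.74923324] [[549.52814301  33.92525321]
 [528.87837833 -55.1582441 ]
 [442.07365516 -35.56639108]
 [460.8595477   53.80244899]]
time_s: 66.3
tool_pos: [533.5, 323.3, 82.2]
eef_rot: [[0.937, -0.35, 0.0], [-0.35, -0.937, -0.001], [0.001, 0.001, -1.0]]
ft_force: [-2.8, -4.7, 5.4]
finger_gap: 30.4
time_s: 67.55
tool_pos: [533.2, 323.4, 82.5]
eef_rot: [[0.937, -0.35, -0.0], [-0.35, -0.937, -0.001], [0.0, 0.001, -1.0]]
ft_force: [0.6, -2.4, -0.2]
finger_gap: 30.6
```

The holder has been knocked about (+28,+29) mm to centre (495.3,-0.7). The later corner picture and the earlier one confirm it. Pulling the pin, then I'll re-measure with both cameras.

```bash
python3 -m jog '[[[0,0,0],[0,0,-0.5],1],[[0,0,0],[0,0,-1],1],[[0,0,0],[0,0,-1],1],[[0,0,0],[0,0,-1],1],[[0,0,0],[0,0,-1],1],[[0,0,0],[0,0,-2],1],[[0,0,0],[0,0,-2],1],[[0,0,0],[0,0,-2],1],[[0,0,0],[0,0,-1],1],[[0,0,0],[0,0,0],1]]' 70
python3 - <<'E'
from h import *
togo(495.3,-0.7,160)
t=read_camera('top');cv2.imwrite('pics/t13.png',t[:,:,::-1]);s=read_camera('side')
m=cv2.inRange(cv2.cvtColor(t,cv2.COLOR_RGB2HSV),(0,0,170),(180,40,255));n,l,st,c=cv2.connectedComponentsWithStats(m)
for i in range(1,n):
    if 250<c[i][0]<290 and 205<c[i][1]<245 and st[i][4]>200:
        k=cv2.findContours((l==i).astype(np.uint8),0,1)[0][0]; r=cv2.minAreaRect(k); print('top',c[i],st[i],r,at('top',*r[0],65))
print('side hole',at('side',237.55,225.8,65),'minus bias',at('side',237.55-.7,225.8-1.3,65))
q=proj('side',(495.3,-.7,65));print(q)
t0=cv2.imread('pics/t.png')[:,:,::-1]
m=cv2.inRange(cv2.cvtColor(t0,cv2.COLOR_RGB2HSV),(0,0,170),(180,40,255));n,l,st,c=cv2.connectedComponentsWithStats(m)
for i in range(1,n):
    if 260<c[i][0]<300 and 205<c[i][1]<255 and st[i][4]>200:
        k=cv2.findContours((l==i).astype(np.uint8),0,1)[0][0]; r=cv2.minAreaRect(k); print('t0',c[i],st[i],r,at('top',*r[0],65))
E
```

```text
time_s: 68.8
tool_pos: [533.9, 324.0, 199.4]
eef_rot: [[0.937, -0.351, 0.002], [-0.351, -0.937, 0.001], [0.002, -0.002, -1.0]]
ft_force: [0.0, -0.5, -2.0]
finger_gap: 30.3
tcp [533.9 324.  199.4] yaw x -0.358 zdir [ 2.2e-03  9.0e-04 -1.0e+00] shift cm [ 7.77 31.77  3.91] turn z None q6 2.31 F [ 0.  -0.5 -2. ] gap 30.3 t 68.8
top [268.5487106 221.2234957] [253 206  32  31 698] ((268.7059020996094, 221.17649841308594), (26.678916931152344, 26.193845748901367), 14.03624439239502) [ 4.95458971e+02 -3.42597365e-01  6.50000000e+01]
side hole [495.24691937  -4.74280583  65.        ] minus bias [494.9490922    0.57311505  65.        ]
[237.1194061  224.78706225]
t0 [276.73237179 229.375     ] [261 214  32  32 624] ((276.8538513183594, 229.36924743652344), (26.75026512145996, 26.224031448364258), 15.255120277404785) [467.65302159 -28.52080731  65.        ]
```

Same-method offset from the start is consistent, so the holder mouth is at about (495.7,-0.2). Carrying the pin there.

```bash
python3 -m jog '[[[0,0,0],[1.3,5.29,0],1],[[0,0,0],[1.3,5.29,0],1],[[0,0,0],[1.3,5.29,0],1],[[0,0,0],[1.3,5.29,0],1],[[0,0,0],[1.3,5.29,0],1],[[0,0,0],[1.3,5.29,0],1],[[0,0,0],[0,0,1.5],1],[[0,0,0],[0,0,1.5],1],[[0,0,0],[0,0,1.5],1],[[0,0,0],[0,0,0],1]]' 70
python3 - <<'E'
from h import *
togo(495.7,-0.2,140)
s=read_camera('side');p=get_obs()['tool_pos']
C=cv2.resize(s[160:280,180:300,::-1],None,fx=5,fy=5,interpolation=cv2.INTER_CUBIC)
cv2.imwrite('pics/s13.png',C)
# white top of holder in side view
print(proj('side',p-[0,0,68.2]),proj('side',(495.7,-.2,65)))
g=s[:,:,:].astype(int).sum(2); u,v=proj('side',p-[0,0,68.2]); 
for r in range(int(v)-8,int(v)+16): print(r,g[r,int(u)-7:int(u)+9])
E
```

```text
time_s: 70.15
tool_pos: [493.6, 0.6, 150.6]
eef_rot: [[0.937, -0.349, -0.005], [-0.349, -0.937, 0.001], [-0.005, 0.001, -1.0]]
ft_force: [0.0, -0.0, -2.5]
finger_gap: 30.5
tcp [493.6   0.6 150.6] yaw x -0.356 zdir [-0.0048  0.0011 -1.    ] shift cm [ 0.23 -0.    1.05] turn z None q6 1.72 F [ 0.  -0.  -2.5] gap 30.5 t 70.15
[236.54307086 219.34658183] [237.21018859 224.6294235 ]
211 [473 338 257 307 404 422 435 422 410 382 336 248 126 110 111 119]
212 [367 228 178 288 393 430 437 428 405 377 330 232 126 130 124 127]
213 [265 157 172 292 377 420 437 427 410 378 320 268 286 328 333 339]
214 [377 384 455 451 417 395 415 413 391 354 439 577 662 705 706 712]
215 [706 725 753 735 592 372 363 362 344 374 648 765 765 765 765 765]
216 [765 765 765 765 725 421 348 347 337 483 734 765 763 763 761 761]
217 [760 760 762 765 754 525 346 346 361 626 761 763 760 760 760 760]
218 [760 760 760 763 761 636 364 332 383 687 763 760 760 760 760 760]
219 [760 760 760 762 765 742 461 346 496 736 765 760 760 760 760 760]
220 [760 760 760 760 763 756 608 399 643 763 763 760 760 760 760 760]
221 [760 760 760 76
[... 260 characters left out ...]

225 [760 760 763 747 602 474 490 536 552 555 552 535 532 666 752 760]
226 [760 760 763 740 538 450 497 534 553 562 548 529 516 622 746 760]
227 [760 760 763 751 617 468 493 532 552 557 558 534 558 700 758 760]
228 [760 760 760 760 718 590 533 538 553 562 577 606 687 752 763 760]
229 [760 760 760 762 763 744 704 682 667 689 715 731 753 763 760 760]
230 [760 760 760 760 763 763 764 761 755 763 765 763 760 760 760 760]
231 [760 760 760 760 760 761 761 760 760 763 762 760 759 760 760 760]
232 [760 760 760 760 760 760 760 760 760 760 761 760 759 759 760 760]
233 [760 760 760 760 760 760 760 760 760 760 760 760 759 760 760 760]
234 [760 760 760 760 760 760 760 760 760 760 761 760 760 759 760 760]
```

```bash
python3 -m jog '[[[0,0,0],[0.15,0.05,0.5],1],[[0,0,0],[0,0,0.5],1],[[0,0,0],[0,0,0],1],[[0,0,0],[0,0,0],1],[[0,0,0],[0,0,0],1],[[0,0,0],[0,0,0],1],[[0,0,0],[0,0,0],1],[[0,0,0],[0,0,0],1],[[0,0,0],[0,0,0],1],[[0,0,0],[0,0,0],1]]' 70
python3 - <<'E'
from h import *
togo(495.8,-0.8,75)
E
```

```text
time_s: 71.45
tool_pos: [496.3, -1.8, 143.0]
eef_rot: [[0.937, -0.351, 0.0], [-0.351, -0.937, -0.0], [0.0, 0.0, -1.0]]
ft_force: [-0.2, -0.2, -2.6]
finger_gap: 30.7
tcp [496.3  -1.8 143. ] yaw x -0.358 zdir [ 0. -0. -1.] shift cm [-0.08 -0.08  6.8 ] turn z None q6 1.72 F [-0.2 -0.2 -2.6] gap 30.7 t 71.45
```

```bash
python3 -m jog '[[[0,0,0],[-0.07,-0.07,0.5],1],[[0,0,0],[0,0,0.5],1],[[0,0,0],[0,0,0.5],1],[[0,0,0],[0,0,0.5],1],[[0,0,0],[0,0,0.5],1],[[0,0,0],[0,0,0.5],1],[[0,0,0],[0,0,0],1],[[0,0,0],[0,0,0],1],[[0,0,0],[0,0,0],1],[[0,0,0],[0,0,0],1]]' 70
python3 -m jog '[[[0,0,0],[0,0,0.3],1],[[0,0,0],[0,0,0.3],1],[[0,0,0],[0,0,0.3],1],[[0,0,0],[0,0,0],1],[[0,0,0],[0,0,0],1],[[0,0,0],[0,0,0],1],[[0,0,0],[0,0,0],1],[[0,0,0],[0,0,0],1],[[0,0,0],[0,0,0],1],[[0,0,0],[0,0,0],1]]' 70
```

```text
time_s: 72.7
tool_pos: [496.1, -0.9, 113.3]
eef_rot: [[0.937, -0.351, 0.001], [-0.351, -0.937, -0.0], [0.001, -0.0, -1.0]]
ft_force: [-0.0, -0.8, -1.9]
finger_gap: 30.6
time_s: 73.95
tool_pos: [495.9, -0.9, 104.0]
eef_rot: [[0.937, -0.351, 0.0], [-0.351, -0.937, 0.0], [0.0, -0.0, -1.0]]
ft_force: [0.6, -0.0, -1.6]
finger_gap: 30.7
```

No side force, and the tip is 29 mm into the mouth. Continuing down.

```bash
python3 -m jog '[[[0,0,0],[0,0,0.3],1],[[0,0,0],[0,0,0.3],1],[[0,0,0],[0,0,0.3],1],[[0,0,0],[0,0,0.3],1],[[0,0,0],[0,0,0.3],1],[[0,0,0],[0,0,0.3],1],[[0,0,0],[0,0,0.3],1],[[0,0,0],[0,0,0],1],[[0,0,0],[0,0,0],1],[[0,0,0],[0,0,0],1]]' 70
python3 -m jog '[[[0,0,0],[0,0,0.3],1],[[0,0,0],[0,0,0.2],1],[[0,0,0],[0,0,0.2],1],[[0,0,0],[0,0,0.1],1],[[0,0,0],[0,0,0.1],1],[[0,0,0],[0,0,0],1],[[0,0,0],[0,0,0],1],[[0,0,0],[0,0,0],1],[[0,0,0],[0,0,0],1],[[0,0,0],[0,0,0],1]]' 70
```

```text
time_s: 75.2
tool_pos: [496.1, -0.9, 83.2]
eef_rot: [[0.937, -0.351, 0.0], [-0.351, -0.937, -0.0], [0.0, -0.0, -1.0]]
ft_force: [-0.3, 0.9, -1.8]
finger_gap: 30.6
time_s: 76.45
tool_pos: [496.1, -0.9, 75.0]
eef_rot: [[0.937, -0.35, -0.0], [-0.35, -0.937, -0.0], [-0.0, 0.0, -1.0]]
ft_force: [-4.1, -0.6, 6.6]
finger_gap: 30.7
```

```bash
python3 -m jog '[[[0,0,0],[0,0,0],1],[[0,0,0],[0,0,0],0.3],[[0,0,0],[0,0,0],-0.3],[[0,0,0],[0,0,0],-0.3],[[0,0,0],[0,0,0],-0.3],[[0,0,0],[0,0,-0.5],-0.3],[[0,0,0],[0,0,-2],-0.3],[[0,0,0],[0,0,-4],-0.3],[[0,0,0],[0,0,-5],-0.3],[[0,0,0],[0,0,-1],-0.3]]' 70
python3 -m jog '[[[0,0,0],[1.24,5.9,0],-0.3],[[0,0,0],[1.24,5.9,0],-0.3],[[0,0,0],[1.24,5.9,0],-0.3],[[0,0,0],[1.24,5.9,0],-0.3],[[0,0,0],[1.24,5.9,0],-0.3],[[0,0,0],[0,0,0],-0.3],[[0,0,0],[0,0,0],-0.3],[[0,0,0],[0,0,0],-0.3],[[0,0,0],[0,0,0],-0.3],[[0,0,0],[0,0,0],-0.3]]' 70
python3 - <<'E'
from h import *
t=read_camera('top');s=read_camera('side')
D=cv2.resize(t[90:270,120:320,::-1],(400,360),interpolation=cv2.INTER_CUBIC)
B=cv2.resize(s[120:270,140:290,::-1],(400,400),interpolation=cv2.INTER_CUBIC)
E=np.zeros((600,800,3),np.uint8);E[:360,:400]=D;E[:400,400:]=B
E[360:600,:224]=cv2.resize(t[205:265,160:216,::-1],(224,240),interpolation=cv2.INTER_CUBIC)
cv2.imwrite('pics/s14.png',E)
for n,im in(('top',t),('side',s)): print(n,[(b,at(n,*b[0],110 if n=='top' else 90).round(1)) for b in blobs(im,(0,180,90),(4,255,255),30)],[(b,at(n,*b[0],96).round(1)) for b in blobs(im,(22,60,120),(36,255,255),30)])
togo(0,0,0)
E
```

```text
time_s: 77.7
tool_pos: [498.3, -1.4, 203.8]
eef_rot: [[0.937, -0.351, 0.008], [-0.351, -0.937, -0.002], [0.009, -0.001, -1.0]]
ft_force: [1.1, 0.7, 0.7]
finger_gap: 55.2
time_s: 78.95
tool_pos: [450.9, -298.1, 199.1]
eef_rot: [[0.937, -0.349, 0.0], [-0.349, -0.937, -0.0], [0.0, 0.0, -1.0]]
ft_force: [-0.6, -0.4, -0.1]
finger_gap: 55.5
top [((array([473.62, 354.78]), np.int32(3355)), array([  52.6, -687.9,  110. ]))] [((array([307.46, 113.44]), np.int32(218)), array([ 869. , -131.4,   96. ])), ((array([506.07, 223.97]), np.int32(1497)), array([ 490.5, -829.3,   96. ])), ((array([237.03, 173.93]), np.int32(725)), array([653.7, 110.1,  96. ])), ((array([324.63, 199.72]), np.int32(57)), array([ 569.1, -187.9,   96. ])), ((array([206.02, 209.6 ]), np.int32(62)), array([531.4, 212.7,  96. ])), ((array([351.94, 215.44]), np.int32(48)), array([ 516.7, -280.7,   96. ])), ((array([350.55, 238.7 ]), np.int32(33)), array([ 438.4, -274.9,   96. ])), ((array([171.47, 250.06]), np.int32(64)), array([395.1, 325.3,  96. ]))]
side [((array([235.23, 218.18]), np.int32(111)), array([490.7,  -1.2,  90. ]))] [((array([293.13, 198.1 ]), np.int32(350)), array([661.7,  20.2,  96. ])), ((array([396.33, 243.39]), np.int32(417)), array([ 825.7, -215.1,   96. ])), ((array([288.3 , 271.53]), np.int32(158)), array([ 549. , -210.5,   96. ])), ((array([237.55, 316.81]), np.int32(106)), array([ 411.3, -282.6,   96. ]))]
tcp [ 450.8 -298.4  199.1] yaw x -0.357 zdir [ 2.e-04 -1.e-04 -1.e+00] shift cm [-52.67 -12.19  19.9 ] turn z None q6 1.16 F [-0.3  0.8  1. ] gap 55.5 t 79.05
```

View pics/s14.png

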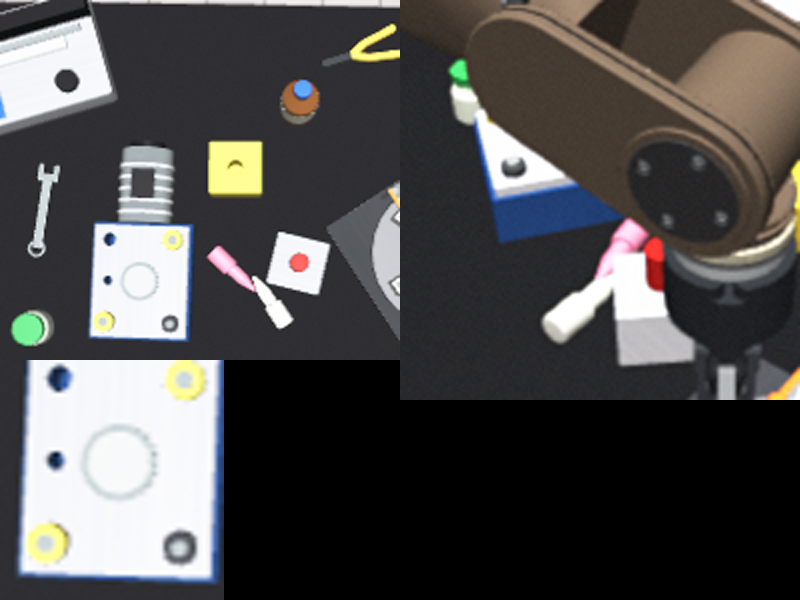

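The final picture shows the pin upright with its handle on the holder at (299,262) top and (655,263) side. The bolts are flush at (172,240) and (103,321), and the bottle, spanner and jar are untouched. Handing in.

```bash
python3 -c "
from bench import *
print(finish_job())"
```

```text
the job is handed in; nothing more can be done
None
```

The job is done and handed in at about 79 s, well inside the 210 s limit.

- **Pin in:** I pushed the drift pin fully home, which swung the cover into line, and left it in while fitting the bolts.
- **Bolts:** The magazine held two bolts. I turned each to the front by the wing handle and fitted one in hole_a and one in hole_b, both fully home. hole_c is left empty.
- **Pin back:** The holder was knocked about 28 mm in x and 29 mm in y during the run, so I measured it again before standing the pin back in it.

**Last checks:**
- Each part met its stop within about 0.5 mm of the expected height. The highest force I read was under 7 N.
- The final pictures show both bolt heads flush and the cover lined up with the block. The pin stands upright with its handle on the holder.
- The bottle, spanner and jar are where they were.
- The gripper was clear of everything at hand-in.

**Disagreements:**
- The side camera reads about 1 to 2 pixels off the top camera. I treated this as a constant error, and the contact forces bore that out.
- In the last side view the arm hid the top of the cover, so the bolts' final state rests on the top camera and the contact heights.
- The pink and white look-alike pins fell over by themselves early on. The arm was never closer than about 140 mm to them at that point.

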